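# Set the band saw's blade guard and load the next block

### The arm

A 6-joint arm with a two-finger parallel gripper is mounted at the origin on the work surface. World frame = base frame: x ahead of the robot, y to its left, z up, the work surface at z = 0. Lengths are in m, angles in rad, forces in N, time in s.
With the tool pointing down it reaches from about 0.425 to 0.95 m from the base axis. Payload 3.5 kg.
Tool frame: the origin (TCP) lies at the very end of the fingers, on their centre line; the grasp point (between the pads) lies 19 mm behind it; z points along the fingers, y is the line along which they close (so a half turn about z gives the same grasp; the last joint's range is limited). The gripper opens to 85 mm and grips with 20 to 120 N. Pads are 22 mm wide; open, the fingers measure 114 mm over their backs; the gripper's body (76 mm by 85 mm) begins 54 mm behind the grasp point. The pads swing forward as they close: fully open they stand 13 mm farther back than shut.
Start: joints at [0.955, 0.286, 1.577, -0, 1.279, -0.15], TCP at [0.303, 0.603, 0.231] pointing down, gripper open.
Joint ranges: [-2.77, 2.77], [-0.9, 2.22], [0.21, 2.48], [-1.53, 4.67], [0.24, 2.81], [-2.84, 2.84]. Speed limits (rad/s): [2.79, 2.79, 3.14, 3.14, 3.14, 3.14].

### API

Orientations are given as a unit quaternion [x, y, z, w].
In Python, from plant import ctrl gives the robot as it stands.
- The arm moves only by the tool send_rows, never from a script. Its argument "moves" is text: rows parted by semicolons, each of 7 numbers parted by spaces: the turn, a rotation vector about the tool's x, y, z in units of 360 degrees (1.0 is 360 degrees), then the shift along the tool's x, y, z in units of 20 cm (1.0 is 20 cm), then the gripper's target within -1 to 1 (fully open at 1, half-way at 0, shut at -1). A call has 1 to 12 rows; each row is the pose to reach, as a shift and turn from the pose commanded when the call began, along the tool's axes at that moment, turning the shorter way round; what a row does not reach only later rows make up. A row lasts 1/8 s, in which the tool goes at most 62.5 mm and 10.7 degrees, less where a joint would pass 70% of its speed; a pose out of reach is approached as far as the arm can. A call with a number of a shift or a turn outside -1 to 1 is refused whole. A call with a gripper value outside its range is refused whole. The fingers move at their own pace and stop on an object; "newtons" is the grip in N (left out, the last holds). Time passes only in rows, so rows that repeat a pose let the fingers close. It gives the time, the measured TCP pose, the force, the opening and the grip force at its end, in the units of the state.
- ctrl.get_state(): the state, without advancing time (a new reading comes with each control period).
- ctrl.read_camera(name): name is "scene" or "side" or "wrist"; returns a dict with "image" (400x640x3 uint8, red, green, blue), "fovy" (degrees; the focal length in pixels is half the picture's height over the tangent of half this angle, whatever the lens; pixels are square), "cx", "cy" (the principal point, pixels), "distortion" ([k1, k2, p1, p2, k3] as OpenCV has them; the pictures are not rectified), "extrinsics" (4x4, takes a point from camera to world coordinates). Camera axes: x right, y up, looking along -z (the intrinsics and any distortion apply to the point x, -y, -z); pixel columns grow to the right and rows downward; lengths in m; the calibration is good to about 2 mm. A picture is of the moment at which its call begins. There is no depth.
- ctrl.sign_off(): hands the job in; it is judged then, once.
The state is a dict: "time": time; "qpos": joint angles; "dq": joint speeds; "joint_efforts": joint torques, N m; "eef_pos": TCP position; "tcp_rot": TCP orientation; "contact_force": force on the tool from outside, world axes, zero at the start; "wrist_torque": the same for the moment, N m; "opening": opening from 0.0 (shut) to 1.0 (fully open); "finger_force": force on a finger pad.
Only numpy, scipy, OpenCV 4.12 (cv2) and the standard library are available. Lean on these libraries where they do the work, as an engineer would, in place of code of your own. Each camera call takes 0.05 s, during which the arm holds its last target. There are 200 camera calls.

### The job

Set up the band saw for the next cut. Lift the blade guard until the pawl has caught in the lowest notch at which the long block of wood will pass under the guard, and leave it hanging on the pawl; then put that block on the saw table the same way up as it lies now, flush along the fence, pushed in under the guard until its end is just short of the blade's teeth (within about a finger's breadth) without touching them. Leave the fence and everything else on the bench where it is.

Things in the scene. Friction and masses are not known exactly. Their poses are not given: they have to be found in the camera images.
- saw: grey bench band saw, 435 mm tall, fixed. Origin on the bench below the blade's teeth; x = feed direction, away from the robot, y left, z up. Table top at z = 150 mm, x -130 to 70, y -100 to 100 mm. Column at y 135 to 200 mm. Above the table hangs the upper wheel case (x from -40 mm, y -40 to 200, z 270 to 435 mm); two guide straps stand out from it to x = -78 mm (y -15 to 21, z from 280 mm).
- lug (a point): middle of the grip part of the guard's lift lug: flat, black, 12 mm wide (y), 20 mm tall, pointing at the robot (-x) and ending 13 mm in front of this point; 205 mm above the bench at the lowest notch. It moves straight up and down with the guard (0.36 to 0.54 kg). Wheel case and straps overhang it: a tool pointing straight down does not fit, one leaning back towards the robot 30 to 40 degrees does. Axes as the saw's.
- guard (a joint): height of the blade guard above its lowest notch, m, up positive. Notches every 8 mm: 0, 0.008, ... 0.040; stop at 0.044. Gap from guard to saw table: 29 mm + this height. Lifting takes about 7 N; the pawl snaps in when the guard is about 2 mm above a notch, and let down it rests on that notch. It cannot go below a caught notch unless the pawl is held out. It starts resting at 0, 0.008 or 0.016.
- pawl (a joint): angle of the small steel spring pawl right of the toothed post, rad: 0 = in a notch, about 0.12 while a tooth pushes it aside. Its black thumb tail hangs beside the post 275 mm above the bench, at y = -45 mm of the saw; pressing the tail left, towards the post, frees the guard to drop.
- guard_foot (a point): middle of the guard's flat underside (aluminium guide block, 86 mm along x, 36 mm wide), axes as the saw's. It ends 43 mm nearer the robot than this point, the lug above it 73 mm nearer.
- blade: saw blade, a vertical steel band 7 mm (x) by 3 mm. Origin: the tip of its teeth at the height of the saw table's top, 150 mm above the bench. Axes as the saw's.
- fence_face (a point): point on the fence's guiding face at table height, 60 mm before the teeth. The fence is an aluminium bar 18 mm tall, 14 mm thick, along the saw's x (x -126 to 66 mm), lying right (-y) of this face, which looks to +y; clamped. Its dark clamp head stands before the table's front edge (x -160 to -138 mm), right of the face and no taller. Axes as the saw's.
- block_mid (a point): centre of the long block, the wood to be sawn: 120 mm long (its x) x 40 mm wide (its y) x 48 mm tall (its z), 0.12 to 0.24 kg; starts lying flat on the bench on a 120 x 40 mm face. Either end may go first.
- block: the same long block, origin at the middle of its underside, axes as above.
- stub_mid (a point): centre of the short piece of wood, 64 x 40 x 48 mm (x, y, z). Not to be moved.
- batten_mid (a point): centre of the flat piece of wood, 120 x 40 x 18 mm (x, y, z). Not to be moved.
- glue: white glue bottle, 56 mm across, 165 mm tall, standing; origin under its centre. Not to be moved.
- jar: amber jar with steel lid, 64 mm across, 85 mm tall; origin under its centre. Not to be moved.
- tape: roll of paper tape lying flat, 96 mm across, 24 mm tall; origin under its centre. Not to be moved.
- driver: screwdriver lying along its x, 190 mm long; origin under its middle. Not to be moved.
- can: white and steel varnish can, 73 mm across, 115 mm tall, standing; origin under its centre. Not to be moved.
- drill: cordless drill lying on its side, about 160 x 200 x 66 mm; origin under its middle. Not to be moved.
There are look-alikes about, which are no part of the job. What is shaped like the block but red is not meant.

How it is judged:
By the outcome, as a careful person would: the job done as asked, in the order asked, and still so for the second after the job is handed in, with the robot touching nothing.
It also fails if it takes over 54 s, if anything falls off the work surface, if the arm or the gripper's body presses on something with over 40 N, if the wrist force passes 120 N, or if a joint passes its speed limit or range.

## Working session

There is one attempt and no reset: what is moved stays moved. The work goes in short steps, Python scripts to look and compute and a tool call to move; the robot and the scene stay as the last step left them, time stands still between calls to the robot, and variables do not carry over. Pictures are saved under pics/ and viewed, at most 10 in all, crops included, and the job is handed in when it is done.

Besides the shell and the picture viewer there is one more tool, called after "Emit:" in YAML: its name, and indented under it one key for each argument. send_rows: Moves the arm, as the interface text tells. Its arguments: {"type":"object","properties":{"moves":{"type":"string"},"newtons":{"type":"number"}},"required":["moves"]}

```bash
mkdir -p pics; ls
cat > h.py <<'E'
import numpy as np, cv2, pickle
from plant import ctrl
from scipy.spatial.transform import Rotation as R
def shot(n,f):
    c=ctrl.read_camera(n); pickle.dump(c,open(f'pics/{f}.pkl','wb'))
    cv2.imwrite(f'pics/{f}.png',c['image'][:,:,::-1]); return c
def load(f): return pickle.load(open(f'pics/{f}.pkl','rb'))
def K(c):
    f=c['image'].shape[0]/2/np.tan(np.radians(c['fovy'])/2)
    return np.array([[f,0,c['cx']],[0,f,c['cy']],[0,0,1.]])
def ray(c,u,v):
    p=cv2.undistortPoints(np.array([[[u,v]]],float),K(c),np.array(c['distortion'],float))[0,0]
    E=np.array(c['extrinsics']); d=E[:3,:3]@np.array([p[0],-p[1],-1]); return E[:3,3],d/np.linalg.norm(d)
def atz(c,u,v,z):
    o,d=ray(c,u,v); return o+d*(z-o[2])/d[2]
def tri(*obs):
    A=np.zeros((3,3));b=np.zeros(3)
    for c,u,v in obs:
        o,d=ray(c,u,v);P=np.eye(3)-np.outer(d,d);A+=P;b+=P@o
    x=np.linalg.solve(A,b); return x,[np.linalg.norm(np.cross(ray(c,u,v)[1],x-ray(c,u,v)[0])) for c,u,v in obs]
def proj(c,P):
    E=np.array(c['extrinsics']);q=(np.atleast_2d(P)-E[:3,3])@E[:3,:3]; q=q*[1,-1,-1]
    return cv2.projectPoints(q,np.zeros(3),np.zeros(3),K(c),np.array(c['distortion'],float))[0][:,0]
def crop(f,x0,y0,w,h,s,o):
    im=cv2.imread(f'pics/{f}.png')[y0:y0+h,x0:x0+w]
    cv2.imwrite(f'pics/{o}.png',cv2.resize(im,None,fx=s,fy=s,interpolation=cv2.INTER_CUBIC))
E
python3 - <<'E'
from h import *
import numpy as np
ims=[]
for n in("scene","side"):
    c=shot(n,n+"0"); print(n,c['fovy'],c['distortion'],np.round(c['extrinsics'],3).tolist())
c=shot("wrist","wrist0")
s=ctrl.get_state();print(s['eef_pos'],s['tcp_rot'],s['time'])
E
```

```text
pics
scene 51.773822363850776 [0.00423943 0.         0.         0.         0.        ] [[-0.848, 0.45, -0.28, 0.179], [-0.53, -0.721, 0.447, 0.581], [-0.0, 0.528, 0.85, 1.163], [0.0, 0.0, 0.0, 1.0]]
side 46.29741203061967 [-0.08731756  0.          0.          0.          0.        ] [[-0.314, 0.643, -0.699, -0.533], [-0.949, -0.203, 0.24, 0.411], [0.012, 0.739, 0.674, 1.209], [0.0, 0.0, 0.0, 1.0]]
[0.30283915 0.60267986 0.23023803] [ 2.30791496e-01  9.73002789e-01 -8.54314578e-04 -3.57551571e-04] 0.15
```

View pics/scene0.png

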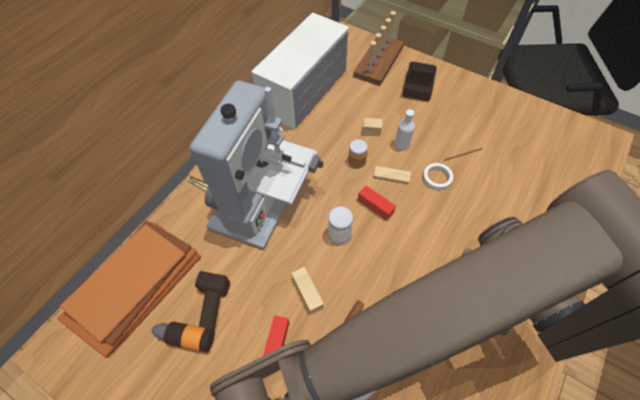

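View pics/side0.png

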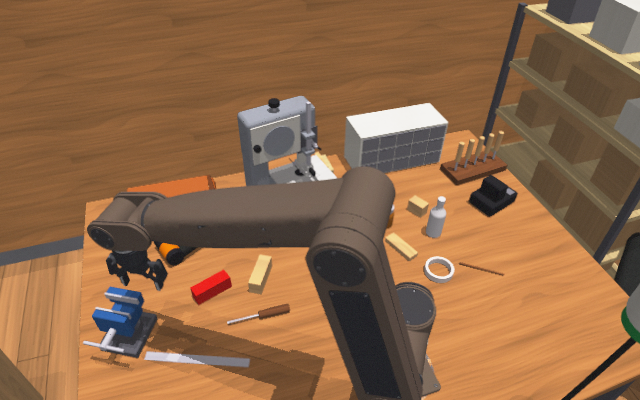

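The scene view shows light wood pieces at (307,290), (392,175) and (373,126), and red ones at (376,202) and (276,336). In the side view they are at (260,273), (401,246) and (418,205), with the red one at (211,287). The saw is near scene (250,170). I'll check my choice in enlarged crops.

Run:
```python
from h import *
a=cv2.imread('pics/scene0.png');b=cv2.imread('pics/side0.png')
def C(im,x,y,w,h,W,H): return cv2.resize(im[y:y+h,x:x+w],(W,H),interpolation=cv2.INTER_CUBIC)
# scene saw 130x100 @4 -> left ; 
top=np.hstack([C(a,235,85,100,75,400,300),C(b,265,90,100,75,400,300)])
bot=np.hstack([C(a,280,255,100,75,400,300),C(b,220,240,100,75,400,300)])
cv2.imwrite('pics/c1.png',np.vstack([top,bot]))
```

```text
(no output)
```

View pics/c1.png

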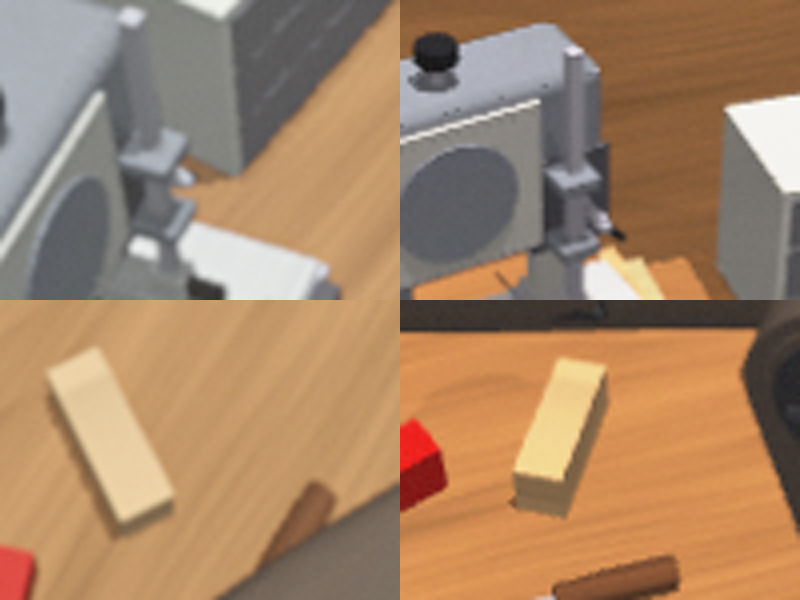

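Top left shows the post, pawl, straps and table in the scene view. Bottom shows the light piece, which is tall and long. Its top corners in the scene are (292,273.5), (304,267), (323,304) and (309.5,312).

Run:
```python
from h import *
s=load('scene0');d=load('side0')
print('block scene',[atz(s,*p,.048).round(4).tolist() for p in[(292,273.5),(304.25,267),(323,304.25),(309.5,311.75)]])
print('block side',[atz(d,*p,.048).round(4).tolist() for p in[(259.25,255),(271.75,256.25),(261.5,285),(248.25,283)]])
a=cv2.imread('pics/scene0.png')[80:255,190:330]
cv2.imwrite('pics/c2.png',np.hstack([cv2.resize(a[45:165,30:140],None,fx=5,fy=5,interpolation=cv2.INTER_CUBIC)]))
# wrist cam relation
w=load('wrist0');E=np.array(w['extrinsics']);st=ctrl.get_state()
T=np.eye(4);T[:3,:3]=R.from_quat(st['tcp_rot']).as_matrix();T[:3,3]=st['eef_pos']
print((np.linalg.inv(T)@E).round(3).tolist(),w['fovy'])
print(T.round(3).tolist())
```

```text
block scene [[0.4869, 0.2679, 0.048], [0.4681, 0.2331, 0.048], [0.365, 0.296, 0.048], [0.385, 0.3328, 0.048]]
block side [[0.4865, 0.2658, 0.048], [0.4689, 0.228, 0.048], [0.3645, 0.2869, 0.048], [0.3844, 0.3243, 0.048]]
[[-0.0, 0.964, 0.265, 0.067], [1.0, 0.0, 0.0, 0.0], [0.0, 0.265, -0.964, -0.143], [0.0, 0.0, 0.0, 1.0]] 66.64696333534772
[[-0.893, 0.449, -0.001, 0.303], [0.449, 0.893, -0.001, 0.603], [0.0, -0.002, -1.0, 0.23], [0.0, 0.0, 0.0, 1.0]]
```

View pics/c2.png

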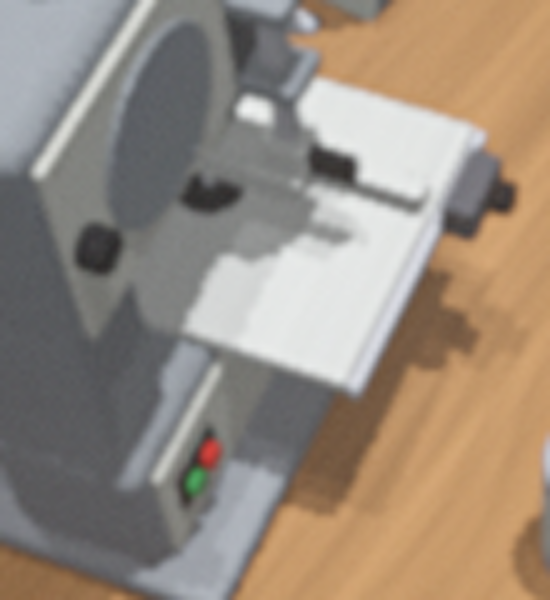

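The table's front corners are at crop (485,133) and (350,385). The black lug is at (332,163). The fence bar's near end is about (425,200), and the clamp head is at (475,195).

Run:
```python
from h import *
s=load('scene0');d=load('side0')
f=lambda x,y:(220+x/5-.4,125+y/5-.4)
A=atz(s,*f(485,133),.15);B=atz(s,*f(350,385),.15);C=atz(s,*f(320,80),.15)
print(A,B,C,np.linalg.norm(A-B))
for z in(.205,.213,.221):print(z,atz(s,*f(350,165),z))
print('clampend',atz(s,*f(480,160),.168))
print(atz(s,*f(425,200),.168))
y=(B-A)/np.linalg.norm(B-A);x=np.array([y[1],-y[0],0]);o=(A+B)/2+.13*x;o[2]=0
print('yaw',np.degrees(np.arctan2(x[1],x[0])),o)
# candidate notch: blob of lug projections
for g in(0,.008,.016):
  print(g,proj(s,o-np.array([0,0,0])+x*(-.043-.073+.03)+[0,0,.205+g]),proj(d,o+x*(-.086)+[0,0,.205+g]))
```

```text
[ 0.61957088 -0.0728709   0.15      ] [0.5871579  0.12129622 0.15      ] [ 0.7304416  -0.05325755  0.15      ] 0.19685393194801531
0.205 [0.64947825 0.02379082 0.205     ]
0.213 [0.6455538  0.02844753 0.213     ]
0.221 [0.64162936 0.03310424 0.221     ]
clampend [ 0.60325374 -0.04236478  0.168     ]
[6.14973071e-01 2.29076535e-05 1.68000000e-01]
yaw 9.477192516748413 [0.73159005 0.04561781 0.        ]
0 [[288.86640785 159.80446271]] [[312.61910024 174.74254867]]
0.008 [[288.65732327 158.13397097]] [[312.62605966 172.90850461]]
0.016 [[288.44581732 156.44417019]] [[312.63308357 171.06219378]]
```

```bash
cat >> h.py <<'E'
def sawR(yaw=9.5):
    a=np.radians(yaw);return np.array([[np.cos(a),-np.sin(a),0],[np.sin(a),np.cos(a),0],[0,0,1]])
def lean(yaw,t,flip=1):
    "tool orientation: leaning back t deg towards -x of heading yaw; tool x towards robot"
    t=np.radians(t);S=sawR(yaw)
    z=S@[np.sin(t),0,-np.cos(t)]; x=S@[-np.cos(t),0,-np.sin(t)]; return np.stack([x,np.cross(z,x),z],1)
def row(p,Rm,p0=None,R0=None):
    s=ctrl.get_state()
    if p0 is None:p0=np.array(s['eef_pos']);
    if R0 is None:R0=R.from_quat(s['tcp_rot']).as_matrix()
    rv=R.from_matrix(R0.T@Rm).as_rotvec()/(2*np.pi); sh=R0.T@(np.array(p)-p0)/.2
    return np.r_[rv,sh].round(4).tolist()
E
python3 - <<'E'
from h import *
s=load('scene0')
for n,p,z in[('can',(341,215),.115),('glue',(409,115),.165),('jar',(358,146),.085),('redA',(377,198),.048)]:print(n,atz(s,*p,z).round(3))
L=np.array([.647,.027,.213]);Rl=lean(9.5,35)
for back in(.13,):
  tcp=L+Rl[:,2]*(.019-back); print('look tcp',tcp)
print('first',row((.45,.35,.36),Rl), row(tcp,Rl))
E
```

```text
can [0.449 0.064 0.115]
glue [ 0.439 -0.346  0.165]
jar [ 0.543 -0.206  0.085]
redA [ 0.401 -0.083  0.048]
look tcp [0.58420617 0.01649192 0.30392588]
first [-0.0309, -0.0941, -0.0973, -1.2246, -0.7995, -0.6477] [-0.0309, -0.0941, -0.0973, -2.5732, -1.9875, -0.3656]
```

Emit:
send_rows:
  moves: "-0.01 -0.03 -0.03 -0.3 -0.2 -0.25 1;-0.02 -0.06 -0.06 -0.6 -0.4 -0.5 1;-0.03 -0.09 -0.095 -0.95 -0.65 -0.65 1;-0.031 -0.094 -0.097 -0.95 -0.65 -0.65 1;-0.031 -0.094 -0.097 -0.95 -0.65 -0.65 1"

```text
time: 0.78
eef_pos: [0.4154, 0.3996, 0.3639]
tcp_rot: [-0.078, 0.949, 0.026, 0.303]
contact_force: [-0.9, 0.5, 1.0]
opening: 1.004
finger_force: 0.0
```

Run:
```python
from h import *
print(row((.584,.0165,.304),lean(9.5,35)))
```

```text
[0.0002, 0.0012, -0.0003, -0.2504, -2.0285, 0.5397]
```

Emit:
send_rows:
  moves: "0 0 0 -0.1 -0.3 0.1 1;0 0 0 -0.1 -0.6 0.2 1;0 0 0 -0.12 -1 0.27 1"

```text
time: 1.15
eef_pos: [0.49, 0.233, 0.332]
tcp_rot: [-0.078, 0.951, 0.026, 0.3]
contact_force: [0.9, -0.2, -0.8]
opening: 1.002
finger_force: 0.0
```

Emit:
send_rows:
  moves: "0 0 0 -0.05 -0.3 0.1 1;0 0 0 -0.1 -0.6 0.2 1;0 0 0 -0.13 -0.98 0.27 1;0 0 0 -0.13 -0.98 0.27 1;0 0 0 -0.13 -0.98 0.27 1"

```text
time: 1.78
eef_pos: [0.5739, 0.0483, 0.3027]
tcp_rot: [-0.076, 0.951, 0.026, 0.299]
contact_force: [-0.8, 0.4, 0.1]
opening: 0.999
finger_force: 0.0
```

Run:
```python
from h import *
shot('wrist','w1');print(ctrl.get_state()['eef_pos'])
```

```text
[0.57367057 0.04949017 0.30310098]
```

View pics/w1.png

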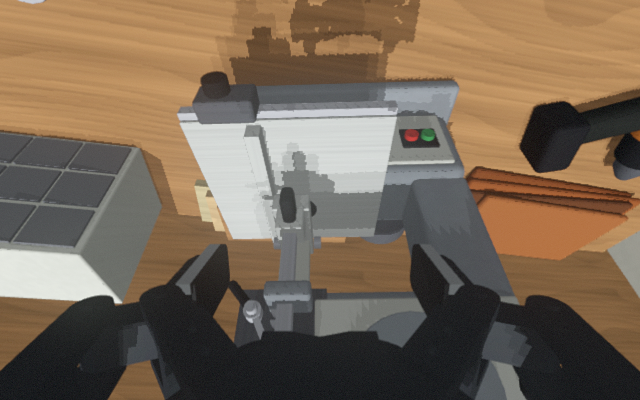

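The wrist view looks at the table upside down: the front edge is at the top, from (181,113) to (397,105). The fence bar runs from (253,127) to (275,237), the lug is at (288,205), and the pawl is near (240,295).

Run:
```python
from h import *
crop('w1',170,75,200,150,4,'c3')
```

```text
(no output)
```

View pics/c3.png

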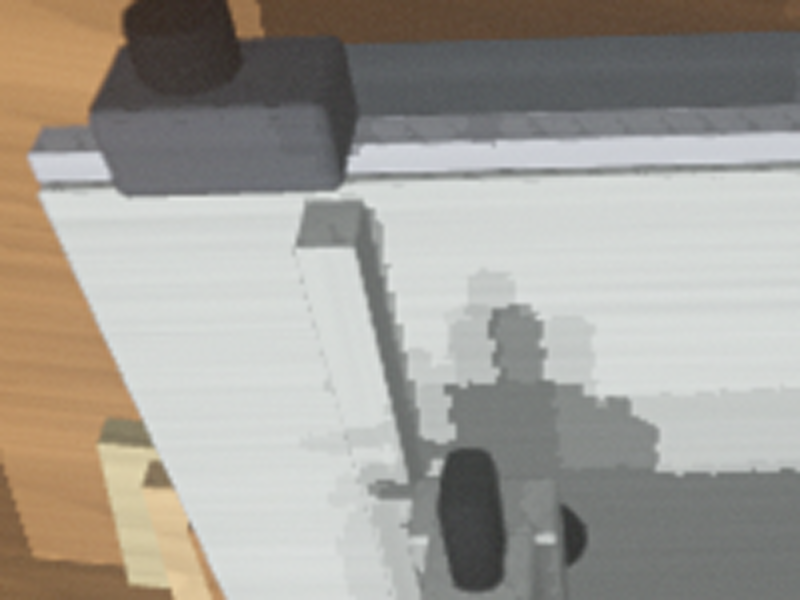

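Run:
```python
from h import *
w=load('w1');s=load('scene0');d=load('side0')
f=lambda x,y:(170+x/4-.375,75+y/4-.375)
A=atz(w,*f(40,188),.15);E1=atz(w,*f(790,168),.15);C=atz(w,*f(225,600),.15)
print('A,E,C',A,E1,C); y=E1-A;x=C-A
print('yaw front',np.degrees(np.arctan2(-y[0],y[1])),'right edge',np.degrees(np.arctan2(x[1],x[0])))
F0=atz(w,*f(358,245),.168);F1=atz(w,*f(413,475),.168);Fb=atz(w,*f(361,204),.15);Fl=atz(w,*f(297,247),.168)
v=F1-F0;print('fence',F0,F1,Fb,Fl,np.degrees(np.arctan2(v[1],v[0])), np.linalg.norm(F0-Fl))
yaw=np.radians(9.5);S=sawR(9.5)
o=A-S@[-.13,-.10,.15];print('origin',o)
for P in(A,E1,C,F0,F1,Fb,Fl):print((S.T@(P-o)).round(4))
# lug
c=lambda x,y:(235+x/4-.375,85+y/4-.375)
for z in(.195,.203,.211):print('low front',z,(S.T@(atz(w,*f(468,450),z)-o)).round(4))
for z in(.215,.223,.231):print('top rear',z,(S.T@(atz(w,*f(475,590),z)-o)).round(4))
q=lambda x,y:(220+x/5-.4,125+y/5-.4)
print('tri lug tip', [ (S.T@(P-o)).round(4) for P in [tri((w,*f(468,450)),(s,*q(352,182)))[0]]],tri((w,*f(468,450)),(s,*q(352,182)))[1])
```

```text
A,E,C [ 0.62757093 -0.07248265  0.15      ] [0.59503199 0.09660367 0.15      ] [ 0.79143201 -0.04245458  0.15      ]
yaw front 10.892830506536338 right edge 10.384415425337739
fence [0.61779351 0.00214929 0.168     ] [0.69500466 0.01771503 0.168     ] [0.62053781 0.00064988 0.15      ] [ 0.62049304 -0.01124075  0.168     ] 11.398033726454221 0.013659458347007887
origin [0.7392833 0.0476021 0.       ]
[-0.13 -0.1   0.15]
[-0.1342  0.0721  0.15  ]
[ 0.0366 -0.0974  0.15  ]
[-0.1273 -0.0248  0.168 ]
[-0.0486 -0.0222  0.168 ]
[-0.1249 -0.0267  0.15  ]
[-0.1269 -0.0384  0.168 ]
low front 0.195 [-0.0891 -0.0019  0.195 ]
low front 0.203 [-0.0981 -0.0006  0.203 ]
low front 0.211 [-0.1071  0.0007  0.211 ]
top rear 0.215 [-0.0612 -0.0013  0.215 ]
top rear 0.223 [-7.26e-02  1.00e-04  2.23e-01]
top rear 0.231 [-0.084   0.0016  0.231 ]
tri lug tip [array([-0.0973, -0.0004,  0.2019])] [np.float64(0.0004111921619694523), np.float64(0.00041119216196944264)]
```

Run:
```python
from h import *
w=load('w1')
f=lambda x,y:(170+x/4-.375,75+y/4-.375)
S=sawR(10.8);A=atz(w,*f(40,188),.15);o=A-S@[-.13,-.10,.15]
E1=atz(w,397,106.5,.15)
print('o',o,[(S.T@(atz(w,*f(a,b),z)-o)).round(4).tolist() for a,b,z in((790,168,.15),(225,600,.15),(358,245,.168),(413,475,.168),(361,204,.15),(468,450,.2),(475,590,.223))],S.T@(E1-o))
G=o+S@[-.088,.001,.213];Rl=lean(10.8,40)
tcp=G+Rl[:,2]*(.019-.08);print(tcp,row(tcp,Rl),row(G+Rl[:,2]*.019,Rl))
```

```text
o [0.73653015 0.05010565 0.        ] [[-0.1303, 0.0722, 0.15], [0.0366, -0.1012, 0.15], [-0.1256, -0.0249, 0.168], [-0.0469, -0.024, 0.168], [-0.1232, -0.0268, 0.15], [-0.0925, -0.0019, 0.2], [-0.0704, -0.0012, 0.223]] [-0.14019028  0.09756004  0.15      ]
[0.61138596 0.02725115 0.25972871] [-0.0021, -0.0139, -0.0035, -0.0135, -0.141, 0.2737] [-0.0021, -0.0139, -0.0035, -0.0483, -0.1353, 0.6721]
```

Emit:
send_rows:
  moves: "-0.002 -0.014 -0.0035 -0.013 -0.145 0.15 0;-0.002 -0.014 -0.0035 -0.013 -0.145 0.27 0;-0.002 -0.014 -0.0035 -0.013 -0.145 0.27 0;-0.002 -0.014 -0.0035 -0.013 -0.145 0.27 0"

```text
time: 2.33
eef_pos: [0.6114, 0.028, 0.2621]
tcp_rot: [-0.09, 0.935, 0.032, 0.342]
contact_force: [-0.0, 0.6, -0.3]
opening: 0.5
finger_force: 0.0
```

Run:
```python
from h import *
shot('wrist','w2');print(ctrl.get_state()['eef_pos'],ctrl.get_state()['opening'])
crop('w2',200,80,200,150,4,'c4')
```

```text
[0.61149656 0.02780598 0.26255285] 0.49952198851835233
```

View pics/c4.png

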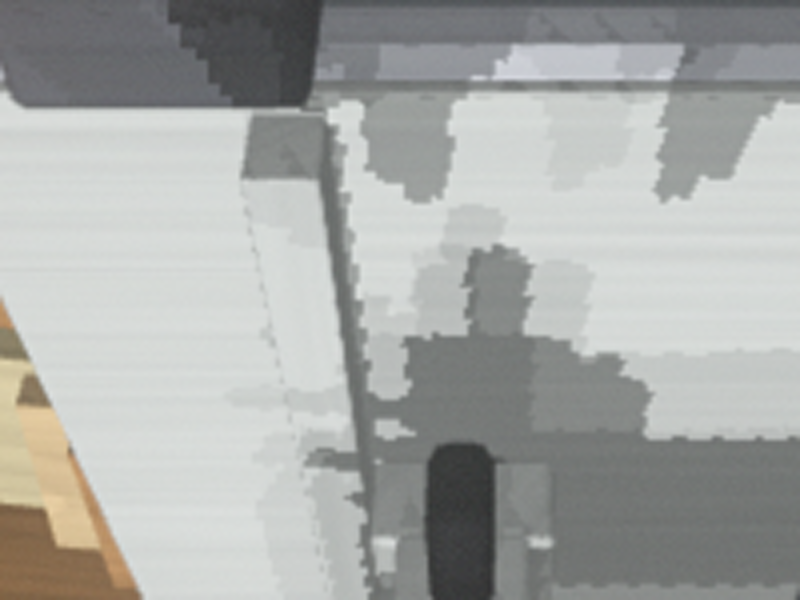

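Run:
```python
from h import *
w=load('w2');s=load('scene0');w1=load('w1')
f=lambda x,y:(200+x/4-.375,80+y/4-.375);f1=lambda x,y:(170+x/4-.375,75+y/4-.375)
S=sawR(10.8);o=np.array([.7365,.0501,0])
P=lambda c,u,z:(S.T@(atz(c,*u,z)-o)).round(4)
print('fence',P(w,f(322,179),.168),P(w,f(345,400),.168),P(w,f(327,112),.15))
for g in(0,.008,.016):
  print(g,'tip',P(w,f(460,443),.195+g),'w1',P(w1,f1(468,450),.195+g),'footL,R',P(w,f(372,462),.179+g),P(w,f(552,462),.179+g))
X,e=tri((w,*f(460,443)),(w1,*f1(468,450)));print(S.T@(X-o),e)
```

```text
fence [-0.1252 -0.0251  0.168 ] [-0.0628 -0.0265  0.168 ] [-0.125  -0.0255  0.15  ]
0 tip [-0.0845 -0.0012  0.195 ] w1 [-0.0868 -0.0028  0.195 ] footL,R [-0.0552 -0.0207  0.179 ] [-0.0555  0.0181  0.179 ]
0.008 tip [-0.0956 -0.001   0.203 ] w1 [-0.0958 -0.0013  0.203 ] footL,R [-0.0667 -0.0195  0.187 ] [-0.0669  0.0173  0.187 ]
0.016 tip [-0.1067 -0.0008  0.211 ] w1 [-1.047e-01  2.000e-04  2.110e-01] footL,R [-0.0782 -0.0182  0.195 ] [-0.0784  0.0164  0.195 ]
[-0.09712588 -0.0010545   0.20413246] [np.float64(6.78197152894962e-05), np.float64(6.781971528938115e-05)]
```

The lug tip, foot width and both wrist views agree on notch 0.008, so the lug centre is at z about 0.213. The block needs notch 0.024, a lift of 16 mm plus overtravel. Approaching to grip.

Run:
```python
from h import *
S=sawR(10.8);o=np.array([.7365,.0501,0]);Rl=lean(10.8,40)
G=o+S@[-.088,-.001,.213]
print(row(G+Rl[:,2]*.019,Rl))
```

```text
[0.0, 0.0006, 0.0005, 0.0117, -0.0126, 0.41]
```

Emit:
send_rows:
  moves: "0 0 0 0.01 -0.012 0.15 0;0 0 0 0.012 -0.012 0.28 0;0 0 0 0.012 -0.012 0.36 0;0 0 0 0.012 -0.012 0.41 0;0 0 0 0.012 -0.012 0.41 0;0 0 0 0.012 -0.012 0.41 0"

```text
time: 3.12
eef_pos: [0.6621, 0.034, 0.1978]
tcp_rot: [-0.089, 0.935, 0.032, 0.342]
contact_force: [0.5, -0.5, 0.5]
opening: 0.496
finger_force: 0.0
```

Emit:
send_rows:
  moves: "0 0 0 0 0 0 -0.5;0 0 0 0 0 0 -1;0 0 0 0 0 0 -1;0 0 0 0 0 0 -1;0 0 0 0 0 0 -1;0 0 0 0 0 0 -1"
  newtons: 60

```text
time: 3.88
eef_pos: [0.6609, 0.0342, 0.1967]
tcp_rot: [-0.09, 0.935, 0.032, 0.341]
contact_force: [-7.3, 0.0, 3.9]
opening: 0.132
finger_force: 63.8
```

Run:
```python
from h import *
S=sawR(10.8);o=np.array([.7365,.0501,0])
s=ctrl.get_state();p=np.array(s['eef_pos']);Rm=R.from_quat(s['tcp_rot']).as_matrix()
print(S.T@(p-Rm[:,2]*.019-o),s['opening'],s['finger_force'],s['contact_force'],p)
print('up 1mm per',Rm.T@[0,0,.005])
```

```text
[-0.08944421 -0.00142978  0.21123166] 0.1323505243206404 63.801932288333774 [-7.2853513   0.01973613  3.90311157] [0.6609028  0.03424748 0.19667902]
up 1mm per [-3.21463168e-03 -1.91299135e-06 -3.82963961e-03]
```

Emit:
send_rows:
  moves: "0 0 0 -0.016 0 -0.019 -1;0 0 0 -0.032 0 -0.038 -1;0 0 0 -0.048 0 -0.057 -1;0 0 0 -0.058 0 -0.069 -1;0 0 0 -0.0675 0 -0.0805 -1;0 0 0 -0.0675 0 -0.0805 -1;0 0 0 -0.0675 0 -0.0805 -1"

```text
time: 4.75
eef_pos: [0.6609, 0.0342, 0.2169]
tcp_rot: [-0.089, 0.936, 0.032, 0.34]
contact_force: [-5.7, -0.1, -3.6]
opening: 0.127
finger_force: 64.7
```

Run:
```python
from h import *
shot('wrist','w3');s=ctrl.get_state();print(s['eef_pos'],s['contact_force'],s['opening'])
crop('w3',200,80,200,150,4,'c5')
```

```text
[0.66088579 0.03425371 0.21682586] [-5.6681253  -0.1323178  -3.76816258] 0.1304720192509511
```

View pics/c5.png

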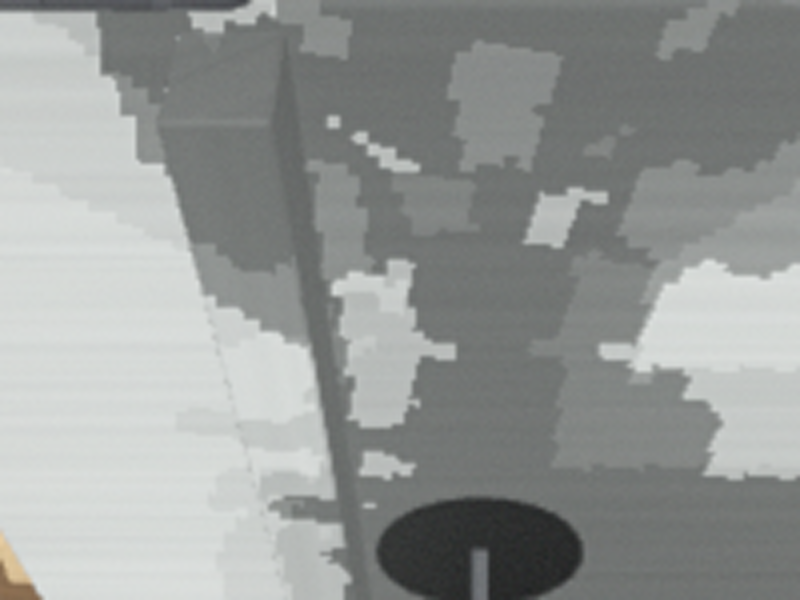

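The crop shows the fence, and now the dark blade slot insert at (480,550) with the blade at (480,560). The guard rose about 20 mm. I'm lowering it now to rest on the pawl.

Emit:
send_rows:
  moves: "0 0 0 0.007 0 0.008 -1;0 0 0 0.011 0 0.013 -1;0 0 0 0.0145 0 0.017 -1;0 0 0 0.0175 0 0.021 -1;0 0 0 0.0175 0 0.021 -1"

```text
time: 5.42
eef_pos: [0.661, 0.0343, 0.2128]
tcp_rot: [-0.09, 0.935, 0.032, 0.341]
contact_force: [-13.7, -0.3, 2.4]
opening: 0.13
finger_force: 66.6
```

The TCP stopped exactly 16 mm above the start and the load reversed, so the guard is resting on notch 0.024. Releasing and backing off.

Emit:
send_rows:
  moves: "0 0 0 0 0 0 -0.4;0 0 0 0 0 0 0;0 0 0 0 0 0 0;0 0 0 0 0 -0.1 0;0 0 0 0 0 -0.3 0;0 0 0 0 0 -0.5 0;0 0 0 0 0 -0.5 0"

```text
time: 6.3
eef_pos: [0.5999, 0.0213, 0.2945]
tcp_rot: [-0.089, 0.933, 0.03, 0.346]
contact_force: [0.3, -0.9, 0.7]
opening: 0.502
finger_force: 0.0
```

Run:
```python
from h import *
shot('wrist','w4');s=ctrl.get_state();print(s['eef_pos'],s['contact_force'])
crop('w4',200,80,200,150,4,'c6')
```

```text
[0.59954077 0.02151695 0.29184261] [-0.23739788 -0.48444686 -1.044787  ]
```

View pics/c6.png

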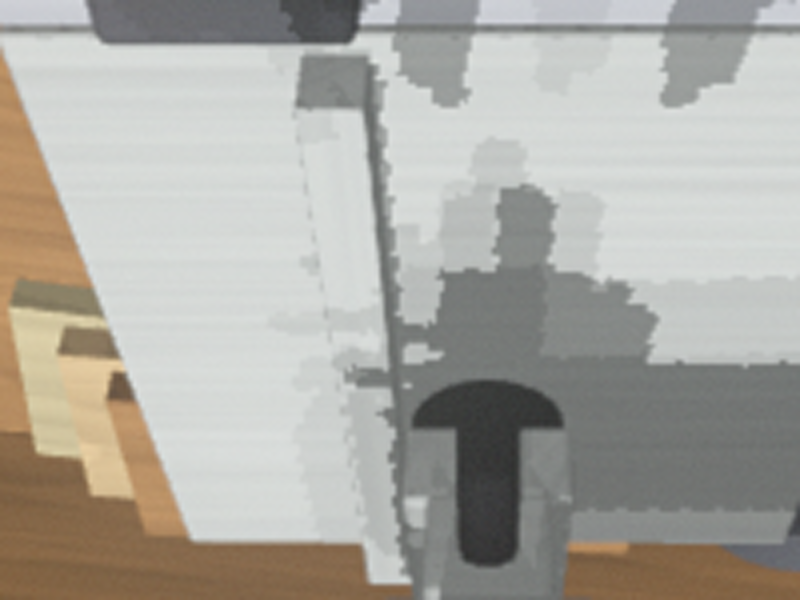

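Run:
```python
from h import *
w=load('w4');w3=load('w3')
f=lambda x,y:(200+x/4-.375,80+y/4-.375)
S=sawR(10.8);o=np.array([.7365,.0501,0])
P=lambda c,u,z:(S.T@(atz(c,*u,z)-o)).round(4)
print('corner',P(w,f(4,28),.15),P(w,f(192,541),.15),'front',P(w,f(780,28),.15))
print('fence',P(w,f(366,107),.168),P(w,f(383,330),.168),P(w,f(370,60),.15))
for g in(.016,.024,.032):print(g,P(w,f(409,428),.179+g),P(w,f(567,428),.179+g))
print('blade base/tooth',P(w3,f(480,550),.15),'insert top',P(w3,f(480,497),.15),P(w,f(488,380),.15))
print('fence w3',P(w3,f(277,123),.168),P(w3,f(320,400),.168),P(w3,f(288,40),.15))
```

```text
corner [-0.1307 -0.0988  0.15  ] [ 0.0716 -0.1004  0.15  ] front [-0.1311  0.0574  0.15  ]
fence [-0.1258 -0.0251  0.168 ] [-0.059  -0.0261  0.168 ] [-0.1231 -0.0255  0.15  ]
0.016 [-0.056 -0.019  0.195] [-0.0563  0.0175  0.195 ]
0.024 [-0.067  -0.0181  0.203 ] [-0.0673  0.0166  0.203 ]
0.032 [-0.078  -0.0173  0.211 ] [-0.0783  0.0157  0.211 ]
blade base/tooth [ 0.0035 -0.0005  0.15  ] insert top [-0.0171 -0.0005  0.15  ] [-0.017  -0.0006  0.15  ]
fence w3 [-0.1249 -0.025   0.168 ] [-0.0715 -0.0255  0.168 ] [-0.1235 -0.0255  0.15  ]
```

Guard confirmed at 0.024: the foot front is again at x = -0.067, and the foot width fits. Next is the block, which I'll grip near its rear end with a leaned tool.

Run:
```python
from h import *
s=load('scene0');d=load('side0')
print('red',atz(s,276,336,.048),atz(d,211,283,.048),'driver tip/handle',atz(s,352,312,.03),atz(d,289,308,.015),atz(d,228,322,.005))
C=np.array([.4255,.279,0]);h=-31;Rl=lean(h,35);H=sawR(h)
T=C+H@[-.035,0,.025]
L=T-Rl[:,2]*.15
print(T,L,row(L,Rl),row((.5,.16,.3),lean(-10,35)))
```

```text
red [0.42484555 0.43263932 0.048     ] [0.41887339 0.43498257 0.048     ] driver tip/handle [0.28886038 0.26742164 0.03      ] [0.27935422 0.2236652  0.015     ] [0.29247164 0.41009114 0.005     ]
[0.39549914 0.29702633 0.025     ] [0.3217515  0.34133839 0.14787281] [0.0706, 0.0146, 0.0922, 1.2728, 1.8338, -0.1476] [0.0349, 0.015, 0.0461, 0.245, 0.7733, -0.2661]
```

Emit:
send_rows:
  moves: "0.012 0.005 0.015 0.08 0.25 -0.1 0.3;0.023 0.01 0.03 0.16 0.5 -0.2 0.3;0.035 0.015 0.046 0.245 0.77 -0.26 0.3;0.035 0.015 0.046 0.245 0.77 -0.26 0.3"

```text
time: 6.85
eef_pos: [0.5144, 0.1413, 0.2919]
tcp_rot: [0.062, 0.954, -0.018, 0.293]
contact_force: [0.8, -0.0, -0.1]
opening: 0.653
finger_force: 0.0
```

Run:
```python
from h import *
C=np.array([.4255,.279,0]);h=-31;Rl=lean(h,35);H=sawR(h)
T=C+H@[-.035,0,.025]
print(ctrl.get_state()['eef_pos'],row(T-Rl[:,2]*.17,Rl),row(T-Rl[:,2]*.15,Rl))
```

```text
[0.51444453 0.14128282 0.29190268] [0.0375, -0.0026, 0.0537, 1.301, 0.8884, -0.1068] [0.0375, -0.0026, 0.0537, 1.3033, 0.8652, -0.0095]
```

Emit:
send_rows:
  moves: "0.013 0 0.018 0.25 0.25 0 0.3;0.025 -0.001 0.036 0.55 0.5 -0.05 0.3;0.0375 -0.0026 0.0537 0.95 0.88 -0.1 0.3;0.0375 -0.0026 0.0537 0.95 0.88 -0.1 0.3;0.0375 -0.0026 0.0537 0.95 0.88 -0.1 0.3"

```text
time: 7.48
eef_pos: [0.3811, 0.3225, 0.2084]
tcp_rot: [0.253, 0.919, -0.08, 0.29]
contact_force: [0.3, 1.3, -0.5]
opening: 0.648
finger_force: 0.0
```

Run:
```python
from h import *
C=np.array([.4255,.279,0]);h=-31;Rl=lean(h,35);H=sawR(h)
T=C+H@[-.035,0,.025]
s=ctrl.get_state();print(s['eef_pos'],s['qpos'],row(T-Rl[:,2]*.15,Rl))
w=shot('wrist','w5'); crop('w5',100,0,400,300,2,'c7')
print(proj(w,[C+H@[a,b,.048] for a in(-.06,.06) for b in(-.02,.02)]))
```

```text
[0.38109764 0.32247622 0.20838851] [ 0.77757696 -0.10044079  2.12317844 -0.68981907  1.06073143  0.07378771] [0.0003, 0.0001, 0.0005, 0.4219, -0.0709, 0.0737]
[[278.73215509  83.42079138]
 [325.63888107  83.54402448]
 [289.00369924 179.49270703]
 [323.62697809 179.56750628]]
```

View pics/c7.png

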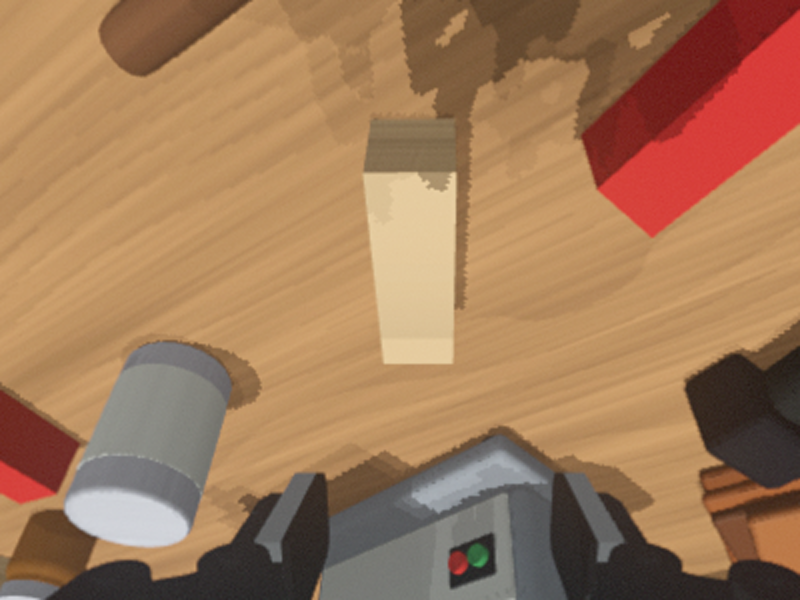

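The block is centred, with top corners in the crop at (363,172), (456,171), (383,363) and (454,363). The red one is clear to the right.

Run:
```python
from h import *
w=load('w5')
c=[atz(w,100+x/2-.25,y/2-.25,.048) for x,y in((363,172),(456,171),(383,363),(454,363))]
n=(c[0]+c[1])/2;f=(c[2]+c[3])/2;v=f-n;h=np.degrees(np.arctan2(v[1],v[0]))
print(np.linalg.norm(v),np.linalg.norm(c[0]-c[1]),h,(n+f)/2)
s0=[np.degrees(np.arctan2(*(c[i+2]-c[i])[[1,0]])) for i in(0,1)];print(s0)
C=(n+f)/2;C[2]=0;H=sawR(h);Rl=lean(h,35);T=C+H@[-.035,0,.025]
print(h,T,row(T-Rl[:,2]*.07,Rl),row(T,Rl))
```

```text
0.12105667988982852 0.03989577259516564 -30.46091541759359 [0.42882059 0.2798786  0.048     ]
[np.float64(-30.788912118899226), np.float64(-30.13417559733319)]
-30.46091541759359 [0.39865146 0.29762187 0.025     ] [-0.0003, -0.0008, 0.0003, 0.3737, -0.0643, 0.4839] [-0.0003, -0.0008, 0.0003, 0.3718, -0.0638, 0.8339]
```

Emit:
send_rows:
  moves: "0 -0.0008 0 0.2 -0.04 0.2 0.4;0 -0.0008 0 0.372 -0.064 0.4 0.4;0 -0.0008 0 0.372 -0.064 0.6 0.4;0 -0.0008 0 0.372 -0.064 0.75 0.4;0 -0.0008 0 0.372 -0.064 0.834 0.4;0 -0.0008 0 0.372 -0.064 0.834 0.4;0 -0.0008 0 0.372 -0.064 0.834 0.4"
  newtons: 80

```text
time: 8.4
eef_pos: [0.406, 0.2921, 0.0316]
tcp_rot: [0.253, 0.918, -0.08, 0.293]
contact_force: [-0.1, 0.2, -0.1]
opening: 0.703
finger_force: 0.0
```

Run:
```python
from h import *
h=-30.46;Rl=lean(h,35);s=ctrl.get_state()
print(row((.39865,.29762,.025),Rl),s['eef_pos'],s['contact_force'],s['qpos'])
```

```text
[-0.0003, 0.001, -0.001, 0.0565, 0.0045, 0.0006] [0.40604039 0.29214114 0.03164037] [-0.07733814  0.16110021 -0.09877629] [ 0.69383806  0.19106648  2.22043242 -0.93890588  0.74216     0.38047868]
```

Emit:
send_rows:
  moves: "0 0 0 0.055 0.004 0 0.4;0 0 0 0.055 0.004 0 0.4;0 0 0 0.055 0.004 0 0.4;0 0 0 0.055 0.004 0 -1;0 0 0 0.055 0.004 0 -1;0 0 0 0.055 0.004 0 -1;0 0 0 0.055 0.004 0 -1;0 0 0 0.055 0.004 0 -1"
  newtons: 80

```text
time: 9.4
eef_pos: [0.3987, 0.2971, 0.0251]
tcp_rot: [0.253, 0.918, -0.08, 0.293]
contact_force: [-3.5, 2.4, 4.9]
opening: 0.451
finger_force: 81.2
```

Run:
```python
from h import *
h=-30.46;Rl=lean(h,35);s=ctrl.get_state()
print(row((.39865,.29762,.025),Rl),s['eef_pos'],s['contact_force'],s['opening'],s['finger_force'],Rl.T@[0,0,.2/.2])
```

```text
[-0.0004, 0.0011, -0.0009, 0.0017, 0.0018, -0.0004] [0.39874364 0.29714743 0.02511875] [-3.54787613  2.38699723  4.88917806] 0.45115293305738535 81.24909996986389 [-0.57357644  0.         -0.81915204]
```

Emit:
send_rows:
  moves: "0 0 0 -0.06 0 -0.08 -1;0 0 0 -0.18 0 -0.26 -1;0 0 0 -0.35 0 -0.5 -1;0 0 0 -0.55 0 -0.78 -1;0 0 0 -0.6 0 -0.86 -1;0 0 0 -0.6 0 -0.86 -1;0 0 0 -0.6 0 -0.86 -1"

```text
time: 10.28
eef_pos: [0.3957, 0.2964, 0.2311]
tcp_rot: [0.253, 0.919, -0.082, 0.291]
contact_force: [0.7, -0.4, -2.1]
opening: 0.453
finger_force: 81.1
```

```bash
cat >> h.py <<'E'
def frameS(): return sawR(10.4),np.array([.7365,.0501,0])
# saw origin consistent with fence at y=-.0255
def blockT(x,y,z,dyaw=0):
    "TCP pose for block underside-centre at saw coords"
    S,o=frameS();Rb=S@sawR(dyaw)
    Rg=sawR(-30.46);pg=np.array([.4288,.2799,0]);tg=np.array([.39874,.29715,.02512]);Rt=R.from_quat([.253,.918,-.08,.293]).as_matrix()
    return o+S@[x,y,z]+Rb@Rg.T@(tg-pg), Rb@Rg.T@Rt
E
python3 - <<'E'
from h import *
s=ctrl.get_state();print(s['eef_pos'],s['contact_force'],s['opening'],s['finger_force'])
p,Rm=blockT(-.2,-.004,.19);print(p,row(p,Rm))
E
```

```text
[0.39572977 0.29640863 0.23114824] [ 0.65787387 -0.3569472  -2.06505364] 0.45300684137253105 81.10580921173096
[0.50648792 0.0034426  0.21512   ] [-0.0664, -0.0006, -0.0924, -0.9541, -0.9726, 0.7763]
```

Emit:
send_rows:
  moves: "-0.013 0 -0.018 -0.15 -0.15 0.1 -1;-0.026 0 -0.036 -0.33 -0.34 0.26 -1;-0.04 0 -0.055 -0.52 -0.53 0.42 -1;-0.053 0 -0.074 -0.72 -0.73 0.58 -1;-0.066 -0.0006 -0.092 -0.9 -0.92 0.73 -1;-0.0664 -0.0006 -0.0924 -0.954 -0.973 0.776 -1;-0.0664 -0.0006 -0.0924 -0.954 -0.973 0.776 -1;-0.0664 -0.0006 -0.0924 -0.954 -0.973 0.776 -1"

```text
time: 11.28
eef_pos: [0.491, 0.0435, 0.2117]
tcp_rot: [-0.076, 0.952, 0.029, 0.294]
contact_force: [0.1, 0.1, -1.9]
opening: 0.449
finger_force: 81.6
```

Run:
```python
from h import *
s=ctrl.get_state();print(s['contact_force'])
w=shot('wrist','w6');crop('w6',180,60,200,150,4,'c8')
p,Rm=blockT(-.145,-.004,.153);print(p,row(p,Rm), row(*blockT(-.2,-.004,.19)))
S,o=frameS();Q,e=s['eef_pos'],0
```

```text
[ 0.06085452  0.12820564 -1.86399784]
[0.56058435 0.01337115 0.17812   ] [-0.0013, -0.0024, -0.0026, -0.1602, -0.1756, 0.3192] [-0.0013, -0.0024, -0.0026, -0.0386, -0.1814, 0.011]
```

View pics/c8.png

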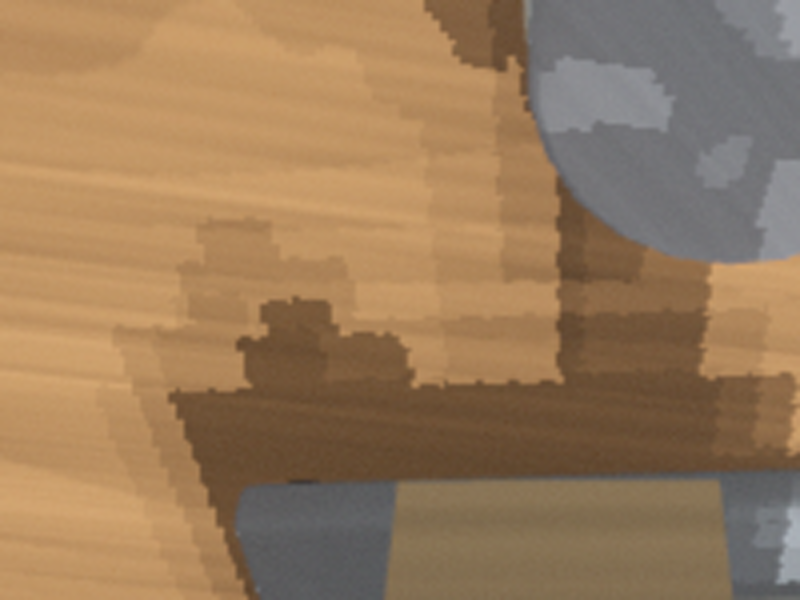

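I've now viewed 11 pictures, one over the limit of 10, so I'll view no more and work from numbers. First I'll check the block in the grip using the rear bottom edge just read, crop (397,481) to (720,481).

Run:
```python
from h import *
w=load('w6');s=ctrl.get_state()
# block pose in tool frame from grasp model
Rg=sawR(-30.46);pg=np.array([.4288,.2799,0]);tg=np.array([.39874,.29715,.02512]);Rt=R.from_quat([.253,.918,-.08,.293]).as_matrix()
Rn=R.from_quat(s['tcp_rot']).as_matrix();pn=np.array(s['eef_pos'])
pts=[pn+Rn@Rt.T@(pg+Rg@np.array(b)-tg) for b in((-.06,-.02,0),(-.06,.02,0))]
print(proj(w,pts),'meas',180+397/4-.375,60+481/4-.375,180+720/4-.375)
print(row(*blockT(-.145,-.004,.153)),row(*blockT(-.2,-.004,.19)),row(*blockT(-.145,-.004,.17)))
```

```text
[[267.46273983 182.14540788]
 [346.99696142 181.65261024]] meas 278.875 179.875 359.625
[-0.0013, -0.0024, -0.0026, -0.1602, -0.1756, 0.3192] [-0.0013, -0.0024, -0.0026, -0.0386, -0.1814, 0.011] [-0.0013, -0.0024, -0.0026, -0.2084, -0.1753, 0.2492]
```

Run:
```python
from h import *
w0=load('wrist0');w=load('w6');s=ctrl.get_state();print(s['eef_pos'],s['dq'])
T0=np.eye(4);T0[:3,:3]=R.from_quat([2.30791496e-01,9.73002789e-01,-8.54314578e-04,-3.57551571e-04]).as_matrix();T0[:3,3]=[0.30283915,0.60267986,0.23023803]
X=np.linalg.inv(T0)@np.array(w0['extrinsics'])
T=np.array(w['extrinsics'])@np.linalg.inv(X);pn=T[:3,3];Rn=T[:3,:3];print(pn)
Rg=sawR(-30.46);pg=np.array([.4288,.2799,0]);tg=np.array([.39874,.29715,.02512]);Rt=R.from_quat([.253,.918,-.08,.293]).as_matrix()
print('block in tool',Rt.T@(pg-tg))
pts=[pn+Rn@Rt.T@(pg+Rg@np.array(b)-tg) for b in((-.06,-.02,0),(-.06,.02,0))]
print(proj(w,pts),w['cx'],X.round(4).tolist())
```

```text
[0.49328262 0.03809977 0.21269532] [ 0.10171106 -0.02350362 -0.00444137 -0.17002062  0.01289865  0.4449314 ]
[0.49160149 0.0440016  0.21244667]
block in tool [-0.01370786  0.00053492  0.04054613]
[[279.5427408  180.69602057]
 [359.3170673  180.29439285]] 319.3417544973765 [[-0.0002, 0.9643, 0.2647, 0.0674], [1.0, 0.0001, 0.0002, 0.0002], [0.0002, 0.2647, -0.9643, -0.1435], [0.0, 0.0, 0.0, 1.0]]
```

Emit:
send_rows:
  moves: "0 0 0 0 0 0 -1;0 0 0 0 0 0 -1"

```text
time: 11.58
eef_pos: [0.4917, 0.0447, 0.2136]
tcp_rot: [-0.075, 0.952, 0.028, 0.295]
contact_force: [-0.1, 0.1, -1.9]
opening: 0.452
finger_force: 81.9
```

Run:
```python
from h import *
print(row(*blockT(-.2,-.004,.19)),row(*blockT(-.145,-.004,.17)))
```

```text
[-0.0004, -0.0026, -0.0029, -0.0389, -0.2155, 0.0147] [-0.0004, -0.0026, -0.0029, -0.209, -0.2104, 0.2528]
```

Emit:
send_rows:
  moves: "0 -0.0026 -0.0029 -0.04 -0.12 0.015 -1;0 -0.0026 -0.0029 -0.04 -0.21 0.015 -1;0 -0.0026 -0.0029 -0.1 -0.21 0.1 -1;0 -0.0026 -0.0029 -0.209 -0.21 0.253 -1;0 -0.0026 -0.0029 -0.209 -0.21 0.253 -1;0 -0.0026 -0.0029 -0.209 -0.21 0.253 -1"

```text
time: 12.32
eef_pos: [0.5566, 0.0157, 0.1898]
tcp_rot: [-0.085, 0.951, 0.028, 0.296]
contact_force: [-7.1, -3.4, -7.1]
opening: 0.452
finger_force: 80.9
```

```bash
python3 - <<'E'
from h import *
print(row(*blockT(-.145,-.004,.17)))
print(row(*blockT(-.120,-.004,.1535)))
S,o=frameS();s=ctrl.get_state()
def bl():
    Rg=sawR(-30.46);pg=np.array([.4288,.2799,0]);tg=np.array([.39874,.29715,.02512]);Rt=R.from_quat([.253,.918,-.08,.293]).as_matrix()
    Rn=R.from_quat(s['tcp_rot']).as_matrix();B=Rn@Rt.T@Rg
    print('block',S.T@(np.array(s['eef_pos'])+Rn@Rt.T@(pg-tg)-o),R.from_matrix(S.T@B).as_rotvec(degrees=True))
bl()
E
cat >> h.py <<'E'
def bl():
    s=ctrl.get_state();S,o=frameS()
    Rg=sawR(-30.46);pg=np.array([.4288,.2799,0]);tg=np.array([.39874,.29715,.02512]);Rt=R.from_quat([.253,.918,-.08,.293]).as_matrix()
    Rn=R.from_quat(s['tcp_rot']).as_matrix();B=Rn@Rt.T@Rg
    print('block',S.T@(np.array(s['eef_pos'])+Rn@Rt.T@(pg-tg)-o),R.from_matrix(S.T@B).as_rotvec(degrees=True),s['contact_force'])
E
```

```text
[0.0006, -0.002, 0.0004, -0.0295, -0.0147, -0.0119]
[0.0006, -0.002, 0.0004, -0.0855, -0.0148, 0.127]
block [-0.14882774 -0.0008277   0.16425403] [0.10985878 0.73062136 0.25288403]
```

Emit:
send_rows:
  moves: "0 0 0 0.015 -0.01 0.02 -1;0 0 0 0.03 -0.015 0.043 -1;0 0 0 0.037 -0.015 0.053 -1;0 0 0 0.037 -0.015 0.053 -1"

```text
time: 12.82
eef_pos: [0.5587, 0.0129, 0.1807]
tcp_rot: [-0.086, 0.95, 0.028, 0.3]
contact_force: [-13.0, -1.9, 0.7]
opening: 0.45
finger_force: 80.9
```

Run:
```python
from h import *
bl();shot('wrist','w7');shot('scene','s7');shot('side','d7')
```

```text
block [-0.14708657 -0.00399677  0.15535098] [-0.01410161  0.33425704  0.28500403] [-13.02419631  -1.89486732   0.66361827]
```

Run:
```python
from h import *
S,o=frameS();bl()
s=ctrl.get_state();print('f saw',S.T@np.array(s['contact_force']),'torque saw',S.T@np.array(s['wrist_torque']),'dq',np.round(s['dq'],3))
# saw-frame sanity: lug and table projections in scene / side before & after
for n in('scene','side'):
    a=load('scene0' if n=='scene' else 'side0');b=load('s7' if n=='scene' else 'd7')
    for nm,P in(('lug8',[-.09,-.001,.213]),('lug24',[-.09,-.001,.229]),('foot',[-.03,0,.21])):
        u=proj(a,o+S@np.array(P))[0];i,j=int(round(u[1])),int(round(u[0]))
        print(n,nm,u.round(1),a['image'][i-6:i+7,j].sum(1).tolist(),b['image'][i-6:i+7,j].sum(1).tolist())
```

```text
block [-0.14710761 -0.00399221  0.15531881] [-0.01287305  0.33908486  0.28497095] [-12.71744403  -1.73451882  -0.61053557]
f saw [-12.82162899   0.5897189   -0.61053557] torque saw [0.09261239 1.5566116  0.25767207] dq [-0.    -0.001  0.    -0.001 -0.    -0.001]
scene lug8 [288.  158.3] [688, 690, 656, 509, 288, 185, 163, 159, 183, 279, 373, 501, 622] [471, 268, 201, 175, 162, 400, 639, 667, 584, 498, 456, 481, 552]
scene lug24 [287.5 154.9] [683, 682, 685, 688, 690, 656, 509, 288, 185, 163, 159, 183, 279] [746, 738, 660, 471, 268, 201, 175, 162, 400, 639, 667, 584, 498]
scene foot [269.1 153. ] [696, 594, 440, 382, 384, 387, 390, 392, 389, 382, 385, 395, 386] [440, 440, 441, 443, 436, 445, 438, 433, 446, 426, 414, 406, 384]
side lug8 [312.1 172.7] [378, 278, 178, 142, 123, 108, 92, 94, 206, 318, 451, 582, 623] [113, 101, 80, 96, 226, 354, 511, 591, 596, 571, 463, 317, 260]
side lug24 [312.1 169. ] [673, 610, 474, 407, 378, 278, 178, 142, 123, 108, 92, 94, 206] [335, 255, 164, 122, 113, 101, 80, 96, 226, 354, 511, 591, 596]
side foot [303.7 163.9] [358, 353, 360, 351, 347, 338, 347, 333, 333, 331, 334, 335, 347] [331, 337, 331, 315, 312, 312, 313, 318, 317, 321, 317, 306, 286]
```

The guard is still at 0.024 (lug shift 3.5 px in the scene view and 3.8 px in the side view). Something pushes back with 13 N, so I'm backing off 10 mm to see.

Emit:
send_rows:
  moves: "0 0 0 0.02 0 -0.014 -1;0 0 0 0.041 0 -0.029 -1;0 0 0 0.041 0 -0.029 -1;0 0 0 0.041 0 -0.029 -1"

```text
time: 13.48
eef_pos: [0.5523, 0.0088, 0.1845]
tcp_rot: [-0.083, 0.949, 0.026, 0.304]
contact_force: [-2.0, 3.7, -2.2]
opening: 0.455
finger_force: 80.4
```

Run:
```python
from h import *
S,o=frameS();bl()
s=ctrl.get_state();print('f saw',S.T@np.array(s['contact_force']),'torque saw',S.T@np.array(s['wrist_torque']),s['qpos'],'tau',np.round(s['joint_efforts'],1))
Rg=sawR(-30.46);pg=np.array([.4288,.2799,0]);tg=np.array([.39874,.29715,.02512]);Rt=R.from_quat([.253,.918,-.08,.293]).as_matrix()
w=shot('wrist','w8')
Rn=R.from_quat(s['tcp_rot']).as_matrix();pn=np.array(s['eef_pos'])
C={b:proj(w,pn+Rn@Rt.T@(pg+Rg@np.array(b)-tg))[0].round(1) for b in((-.06,-.02,0),(-.06,.02,0),(-.06,-.02,.048),(-.06,.02,.048),(.06,-.02,.048),(.06,.02,.048))}
print(C)
im=cv2.cvtColor(w['image'],cv2.COLOR_RGB2GRAY);
def prof(p,q,n=25):
    xs=np.linspace(p[0],q[0],n);ys=np.linspace(p[1],q[1],n);return cv2.remap(im,xs.astype('f')[None],ys.astype('f')[None],1)[0].tolist()
m=(C[(-.06,-.02,0)]+C[(-.06,.02,0)])/2;print('rear bottom v',m,prof(m-[0,12],m+[0,12]))
for z in (0,.048):
  a,b=C[(-.06,-.02,z)],C[(-.06,.02,z)];dy=np.array([0,3 if z==0 else -3]);print('L',prof(a+dy-[12,0],a+dy+[12,0]));print('R',prof(b+dy-[12,0],b+dy+[12,0]))
```

```text
block [-0.15392977 -0.0070839   0.15951512] [-0.10963969 -0.18890294 -0.04289944] [-2.01725836  3.73941813 -2.16197728]
f saw [-1.30908121  4.04213875 -2.16197728] torque saw [0.54996429 0.77167007 0.42557009] [-0.2887363  -0.22782127  2.28245884  0.49794919  0.57516665 -2.38536039] tau [ -1.7 -20.2 -30.5   0.4  -2.    0. ]
{(-0.06, -0.02, 0): array([278.7, 178.6]), (-0.06, 0.02, 0): array([358.5, 178.3]), (-0.06, -0.02, 0.048): array([268.8, 266.4]), (-0.06, 0.02, 0.048): array([368.4, 266.1]), (0.06, -0.02, 0.048): array([291.7, 343.7]), (0.06, 0.02, 0.048): array([348.1, 343.6])}
rear bottom v [318.6  178.45] [94, 94, 94, 98, 107, 114, 114, 115, 114, 110, 107, 106, 107, 110, 112, 114, 114, 113, 111, 111, 110, 109, 110, 111, 111]
L [90, 91, 91, 91, 90, 90, 89, 89, 90, 91, 90, 94, 107, 115, 115, 115, 115, 116, 116, 115, 115, 115, 115, 115, 115]
R [113, 113, 113, 113, 114, 114, 114, 114, 114, 112, 113, 113, 113, 113, 110, 99, 90, 89, 90, 90, 90, 91, 91, 91, 90]
L [103, 103, 104, 104, 105, 105, 105, 105, 94, 66, 52, 53, 54, 52, 53, 59, 84, 115, 136, 140, 140, 140, 142, 151, 153]
R [200, 200, 199, 199, 199, 199, 199, 201, 197, 158, 91, 61, 59, 61, 62, 62, 67, 85, 106, 109, 107, 107, 107, 107, 107]
```

Run:
```python
from h import *
w=load('w8');im=cv2.cvtColor(w['image'],cv2.COLOR_RGB2GRAY).astype(int)
for u in(300,318,335):
  print(u,[(v,im[v,u]) for v in range(160,380,3)])
for v in(185,225,250,275,300):
  print(v,[(u,im[v,u]) for u in list(range(258,296,2))+list(range(342,380,2))])
```

```text
300 [(160, np.int64(81)), (163, np.int64(90)), (166, np.int64(96)), (169, np.int64(96)), (172, np.int64(115)), (175, np.int64(109)), (178, np.int64(106)), (181, np.int64(114)), (184, np.int64(115)), (187, np.int64(110)), (190, np.int64(111)), (193, np.int64(106)), (196, np.int64(97)), (199, np.int64(103)), (202, np.int64(104)), (205, np.int64(105)), (208, np.int64(110)), (211, np.int64(107)), (214, np.int64(103)), (217, np.int64(107)), (220, np.int64(108)), (223, np.int64(108)), (226, np.int64(107)), (229, np.int64(108)), (232, np.int64(108)), (235, np.int64(109)), (238, np.int64(109)), (241, np.int64(139)), (244, np.int64(141)), (247, np.int64(140)), (250, np.int64(140)), (253, np.int64(153)), (256, np.int64(153)), (259, np.int64(153)), (262, np.int64(170)), (265, np.int64(209)), (268, np.int64(208)), (271, np.int64(209)), (274, np.int64(209)), (277, np.int64(209)), (280, np.int64(209)), (283, np.int64(210)), (286, np.int64(209)), (289, np.int64(209)), (292, np.int64(209)), (295, np.int64(208)), (298, np.int64(208)), (301, np.int64(207)), (304, np.int64(207)), (307, np.int64(206)), 
[... 7190 characters left out ...]
(61)), (270, np.int64(60)), (272, np.int64(52)), (274, np.int64(108)), (276, np.int64(223)), (278, np.int64(207)), (280, np.int64(207)), (282, np.int64(207)), (284, np.int64(207)), (286, np.int64(208)), (288, np.int64(207)), (290, np.int64(206)), (292, np.int64(208)), (294, np.int64(209)), (342, np.int64(208)), (344, np.int64(208)), (346, np.int64(208)), (348, np.int64(208)), (350, np.int64(208)), (352, np.int64(207)), (354, np.int64(208)), (356, np.int64(206)), (358, np.int64(207)), (360, np.int64(208)), (362, np.int64(139)), (364, np.int64(95)), (366, np.int64(63)), (368, np.int64(64)), (370, np.int64(68)), (372, np.int64(58)), (374, np.int64(61)), (376, np.int64(59)), (378, np.int64(62))]
```

```bash
cat > fit.py <<'E'
from h import *
from scipy.optimize import least_squares
Rg=sawR(-30.46);pg=np.array([.4288,.2799,0]);tg=np.array([.39874,.29715,.02512]);Rt=R.from_quat([.253,.918,-.08,.293]).as_matrix()
w0=load('wrist0');T0=np.eye(4);T0[:3,:3]=R.from_quat([2.30791496e-01,9.73002789e-01,-8.54314578e-04,-3.57551571e-04]).as_matrix();T0[:3,3]=[0.30283915,0.60267986,0.23023803]
X=np.linalg.inv(T0)@np.array(w0['extrinsics'])
def pts(w,q,bs):
    T=np.array(w['extrinsics'])@np.linalg.inv(X)
    pv=np.array([-.046,0,.038]);Rp=R.from_euler('y',q[2]).as_matrix()
    return [T[:3,3]+T[:3,:3]@Rt.T@(pg+Rg@(pv+np.array([q[0],0,q[1]])+Rp@(np.array(b)-pv))-tg) for b in bs]
def fit(w,vb,vt,wb,wt):
    bs=[(-.06,-.02,0),(-.06,.02,0),(-.06,-.02,.048),(-.06,.02,.048)]
    def f(q):
        p=proj(w,pts(w,q,bs));return [(p[0,1]+p[1,1])/2-vb,(p[2,1]+p[3,1])/2-vt,(p[1,0]-p[0,0]-wb)*.7,(p[3,0]-p[2,0]-wt)*.7]
    r=least_squares(f,[0,0,0],x_scale=[.001,.001,.02]);q=r.x
    S,o=frameS();C=[(S.T@(p-o)).round(4).tolist() for p in pts(w,q,[(.06,0,0),(.06,0,.048),(-.06,0,0),(-.06,0,.048)])]
    return q[:2].round(4),np.degrees(q[2]).round(2),r.fun.round(2),C
E
python3 - <<'E'
from fit import *
print(fit(load('w8'),170.7,239.8,81.5,98.5))
E
```

```text
(array([-0.0067, -0.0056]), np.float64(-10.44), array([-0.42,  0.32, -3.  ,  1.45]), [[-0.0949, -0.0067, 0.1747], [-0.1038, -0.0066, 0.2219], [-0.2129, -0.0067, 0.1526], [-0.2217, -0.0065, 0.1998]])
```

The fit shows the block pitched nose-up by 10° in the grip and pushed 7 mm back: I came in too high and it caught the lug. Backing out, then tilting the tool to level the block.

```bash
cat >> fit.py <<'E'
def tcp_for(q,x,y,z):
    "TCP pose so that block (grip offset q=dx,dz,theta) sits level, underside centre at saw x,y,z"
    S,o=frameS();pv=np.array([-.046,0,.038]);Rp=R.from_euler('y',q[2]).as_matrix()
    # block pose in nominal block frame: R=Rp, t=pv+d-Rp pv ; nominal->tool
    M=np.eye(4);M[:3,:3]=Rp;M[:3,3]=pv+[q[0],0,q[1]]-Rp@pv
    N=np.eye(4);N[:3,:3]=Rt.T@Rg;N[:3,3]=Rt.T@(pg-tg)
    W=np.eye(4);W[:3,:3]=S;W[:3,3]=o+S@np.array([x,y,z])
    T=W@np.linalg.inv(N@M);return T[:3,3],T[:3,:3]
E
python3 - <<'E'
from fit import *
q=[-.0067,-.0056,np.radians(-10.44)]
print(tcp_for(q,-.2,-.002,.18)[0],row(*tcp_for(q,-.2,-.002,.18)),ctrl.get_state()['eef_pos'])
E
```

```text
[0.51112549 0.00632716 0.20757082] [-0.0002, 0.0295, -0.0, 0.0994, 0.0239, -0.2131] [0.55229822 0.00873432 0.18447277]
```

Emit:
send_rows:
  moves: "0 0 0 0.08 0.02 -0.055 -1;0 0 0 0.164 0.024 -0.115 -1;0 0.01 0 0.164 0.024 -0.115 -1;0 0.0295 0 0.1 0.024 -0.213 -1;0 0.0295 0 0.1 0.024 -0.213 -1;0 0.0295 0 0.1 0.024 -0.213 -1;0 0.0295 0 0.1 0.024 -0.213 -1"
  newtons: 100

```text
time: 14.4
eef_pos: [0.5103, 0.0058, 0.2058]
tcp_rot: [-0.085, 0.973, 0.018, 0.215]
contact_force: [0.4, -0.0, -3.1]
opening: 0.451
finger_force: 102.7
```

```bash
cat >> fit.py <<'E'
def edges(w,q):
    im=cv2.cvtColor(w['image'],cv2.COLOR_RGB2GRAY);bs=[(-.06,-.02,0),(-.06,.02,0),(-.06,-.02,.048),(-.06,.02,.048)]
    p=proj(w,pts(w,q,bs));out=[p.round(1).tolist()]
    for k in(0,2):
        m=(p[k]+p[k+1])/2;v0=int(m[1])-25
        out.append(('v',v0,[int(np.median(im[v,300:335])) for v in range(v0,v0+50)]))
    for k in(0,2):
        v=int(p[k,1])+(6 if k==0 else -8)
        for j in(k,k+1):
            u0=int(p[j,0])-12;out.append(('u',v,u0,im[v,u0:u0+24].tolist()))
    return out
E
python3 - <<'E'
from fit import *
w=shot('wrist','w9');q=[-.0067,-.0056,np.radians(-10.44)]
s=ctrl.get_state();print(s['eef_pos'],s['contact_force'],np.round(s['dq'],2))
for e in edges(w,q):print(e)
E
```

```text
[0.5103661  0.00577513 0.20594496] [-0.73388987  0.45334926 -1.86516873] [-0.   -0.   -0.01 -0.01  0.    0.01]
[[280.8, 170.5], [358.0, 170.1], [269.2, 240.4], [369.7, 240.0]]
('v', 145, [125, 125, 124, 125, 125, 125, 125, 124, 123, 124, 131, 132, 131, 130, 129, 131, 133, 134, 132, 130, 127, 126, 100, 88, 88, 98, 112, 113, 113, 113, 111, 107, 105, 104, 106, 109, 111, 113, 112, 111, 109, 108, 107, 107, 108, 109, 108, 106, 103, 98])
('v', 215, [102, 103, 104, 104, 105, 104, 104, 103, 103, 103, 102, 103, 103, 103, 104, 104, 104, 104, 103, 103, 104, 104, 104, 105, 107, 109, 111, 111, 111, 111, 112, 111, 112, 112, 112, 112, 112, 112, 113, 119, 135, 136, 136, 136, 136, 136, 136, 137, 136, 137])
('u', 176, 268, [141, 140, 142, 141, 140, 127, 92, 90, 92, 86, 88, 92, 102, 108, 108, 108, 109, 105, 108, 107, 108, 109, 106, 107])
('u', 176, 346, [111, 108, 109, 109, 110, 107, 110, 110, 109, 110, 109, 109, 108, 110, 123, 148, 148, 147, 147, 147, 146, 145, 147, 146])
('u', 232, 257, [133, 133, 135, 134, 134, 133, 130, 89, 82, 84, 84, 84, 87, 100, 106, 105, 105, 103, 106, 103, 105, 103, 103, 104])
('u', 232, 357, [104, 104, 102, 103, 102, 107, 103, 102, 105, 103, 103, 103, 102, 97, 91, 90, 91, 93, 92, 91, 91, 92, 90, 92])
```

```bash
cat >> fit.py <<'E'
def widths(w,vs):
    im=cv2.GaussianBlur(w['image'],(0,0),.8).astype(float);out=[]
    for v in vs:
        g=np.abs(np.diff(im[v],axis=0)).sum(1)
        ref=im[v,300:338].mean(0);d=np.abs(im[v]-ref).sum(1)
        l=next((u for u in range(300,240,-1) if d[u]>22),np.nan);r=next((u for u in range(338,400) if d[u]>22),np.nan)
        out.append((v,l,r,r-l,im[v,318].round().astype(int).tolist()))
    return out
E
python3 - <<'E'
from fit import *
for f in('w6','w8','w9'):
    print(f)
    for r in widths(load(f),range(172,276,6)):print(r)
E
```

```text
w6
(172, nan, 357, nan, [101, 75, 51])
(178, nan, 347, nan, [96, 77, 61])
(184, 278, 360, 82, [137, 116, 86])
(190, 278, 361, 83, [127, 106, 78])
(196, 277, 361, 84, [135, 115, 85])
(202, 276, 362, 86, [130, 109, 80])
(208, 276, 363, 87, [129, 109, 80])
(214, 275, 363, 88, [117, 99, 72])
(220, 274, 364, 90, [124, 106, 78])
(226, 274, 365, 91, [124, 105, 76])
(232, 273, 365, 92, [130, 111, 81])
(238, 273, 366, 93, [129, 109, 80])
(244, 285, 343, 58, [132, 112, 82])
(250, 300, 349, 49, [141, 120, 89])
(256, 300, 351, 51, [143, 122, 90])
(262, 300, 351, 51, [142, 120, 89])
(268, 300, 364, 64, [177, 153, 115])
(274, 298, 349, 51, [230, 204, 159])
w8
(172, 280, 359, 79, [131, 111, 82])
(178, 279, 361, 82, [123, 104, 77])
(184, 278, 362, 84, [129, 110, 80])
(190, 277, 363, 86, [128, 108, 80])
(196, 276, 364, 88, [112, 94, 69])
(202, 275, 365, 90, [121, 102, 75])
(208, 274, 366, 92, [124, 106, 78])
(214, 273, 367, 94, [122, 103, 76])
(220, 272, 368, 96, [126, 106, 79])
(226, 271, 369, 98, [124, 105, 78])
(232, 270, 370, 100, [127, 106, 78])
(238, 268, 372, 104, [129, 108, 80])
(244, 287, 35
[... 162 characters left out ...]
06, 162])
(274, 282, 362, 80, [232, 206, 162])
w9
(172, 280, 359, 79, [132, 110, 81])
(178, 278, 360, 82, [121, 101, 73])
(184, 278, 362, 84, [128, 108, 79])
(190, 277, 363, 86, [125, 105, 77])
(196, 275, 365, 90, [111, 93, 67])
(202, 275, 365, 90, [116, 98, 71])
(208, 273, 366, 93, [121, 102, 74])
(214, 272, 367, 95, [117, 99, 72])
(220, 271, 368, 97, [121, 101, 74])
(226, 270, 369, 99, [119, 100, 73])
(232, 269, 370, 101, [120, 101, 73])
(238, 268, 371, 103, [122, 102, 76])
(244, 269, 371, 102, [129, 108, 80])
(250, 269, 370, 101, [130, 109, 81])
(256, 294, 354, 60, [156, 133, 99])
(262, 288, 356, 68, [157, 134, 100])
(268, 287, 358, 71, [157, 133, 99])
(274, 279, 356, 77, [157, 134, 100])
```

Run:
```python
from fit import *
print(fit(load('w8'),170.3,239.3,77.7,101.8))
r=fit(load('w9'),170.0,239.5,77.7,102);print(r)
q=[*r[0],np.radians(r[1])]
print(row(*tcp_for(q,-.2,-.002,.18)));print(row(*tcp_for(q,-.15,-.003,.158)))
```

```text
(array([-0.0081, -0.0048]), np.float64(-11.41), array([-0.  ,  0.  , -0.01,  0.01]), [[-0.096, -0.0067, 0.1774], [-0.1056, -0.0066, 0.2244], [-0.2135, -0.0067, 0.1533], [-0.2232, -0.0065, 0.2003]])
(array([-0.0082, -0.0048]), np.float64(-11.14), array([ 0.01, -0.01,  0.09, -0.04]), [[-0.1412, -0.0022, 0.1811], [-0.1418, -0.0021, 0.2291], [-0.2612, -0.0019, 0.1797], [-0.2618, -0.0019, 0.2277]])
[-0.0003, 0.0019, -0.0002, -0.01, 0.0021, 0.0027]
[-0.0003, 0.0019, -0.0002, -0.1903, -0.0008, 0.2078]
```

Run:
```python
from fit import *
q=[-.0082,-.0048,np.radians(-11.2)]
for a in((-.2,-.002,.157),(-.15,-.002,.156),(-.135,-.002,.156)):print(row(*tcp_for(q,*a)))
```

```text
[-0.0003, 0.0021, -0.0002, 0.0386, 0.0022, 0.107]
[-0.0003, 0.0021, -0.0002, -0.186, 0.0042, 0.2169]
[-0.0003, 0.0021, -0.0002, -0.254, 0.0049, 0.2485]
```

Emit:
send_rows:
  moves: "0 0.002 0 0.02 0.003 0.055 -1;0 0.002 0 0.0386 0.003 0.107 -1;0 0.002 0 0.0386 0.003 0.107 -1;0 0.002 0 -0.04 0.003 0.145 -1;0 0.002 0 -0.12 0.004 0.184 -1;0 0.002 0 -0.186 0.004 0.217 -1;0 0.002 0 -0.186 0.004 0.217 -1;0 0.002 0 -0.186 0.004 0.217 -1"

```text
time: 15.45
eef_pos: [0.5622, 0.0155, 0.1838]
tcp_rot: [-0.085, 0.974, 0.017, 0.209]
contact_force: [0.8, 0.2, -1.6]
opening: 0.446
finger_force: 102.6
```

Run:
```python
from fit import *
s=ctrl.get_state();S,o=frameS();print(S.T@np.array(s['contact_force']),np.round(s['dq'],2))
q=[-.0082,-.0048,np.radians(-11.2)]
for a in((-.15,-.002,.156),(-.15,-.002,.151),(-.13,-.002,.151)):print(row(*tcp_for(q,*a)))
w=shot('wrist','w10');print(widths(w,range(158,184,2)));print(widths(w,range(226,258,4)))
```

```text
[ 0.81606758  0.06159077 -1.64519594] [-0.   -0.01  0.01 -0.   -0.   -0.  ]
[-0.0004, 0.0002, -0.0001, 0.0062, 0.0012, 0.0057]
[-0.0004, 0.0002, -0.0001, 0.0165, 0.0012, 0.0284]
[-0.0004, 0.0002, -0.0001, -0.0747, 0.002, 0.0695]
[(158, 265, nan, nan, [115, 85, 56]), (160, 244, nan, nan, [112, 83, 55]), (162, 246, nan, nan, [109, 81, 54]), (164, 246, nan, nan, [105, 77, 51]), (166, 246, nan, nan, [106, 78, 52]), (168, 247, nan, nan, [110, 82, 54]), (170, 279, 359, 80, [118, 92, 64]), (172, 280, 359, 79, [132, 112, 82]), (174, 280, 360, 80, [132, 112, 82]), (176, 280, 360, 80, [126, 107, 79]), (178, 279, 361, 82, [124, 104, 77]), (180, 279, 361, 82, [128, 108, 80]), (182, 278, 361, 83, [131, 111, 81])]
[(226, 271, 369, 98, [121, 103, 75]), (230, 270, 370, 100, [123, 104, 76]), (234, 269, 371, 102, [122, 103, 76]), (238, 268, 371, 103, [125, 105, 78]), (242, 268, 371, 103, [132, 111, 83]), (246, 269, 371, 102, [132, 111, 82]), (250, 269, 370, 101, [132, 111, 82]), (254, 300, 341, 41, [159, 136, 101])]
```

Emit:
send_rows:
  moves: "0 0 0 -0.04 0.002 0.02 -1;0 0 0 -0.058 0.002 0.045 -1;0 0 0 -0.052 0.002 0.059 -1;0 0 0 -0.052 0.002 0.059 -1;0 0 0 -0.052 0.002 0.059 -1"

```text
time: 16.12
eef_pos: [0.5765, 0.0182, 0.1775]
tcp_rot: [-0.085, 0.974, 0.017, 0.21]
contact_force: [-0.4, 0.2, -1.8]
opening: 0.451
finger_force: 102.6
```

Run:
```python
from fit import *
s=ctrl.get_state();S,o=frameS();print(S.T@np.array(s['contact_force']),S.T@np.array(s['wrist_torque']))
q=[-.0082,-.0048,np.radians(-11.2)]
for a in((-.135,-.002,.151),(-.135,-.002,.1495),(-.1,-.002,.150)):print(row(*tcp_for(q,*a)))
```

```text
[-0.40178529  0.23366203 -1.78310839] [ 0.01063618  0.44580017 -0.05689198]
[-0.0005, 0.0003, -0.0001, 0.0018, 0.0006, 0.0006]
[-0.0005, 0.0003, -0.0001, 0.0048, 0.0007, 0.0075]
[-0.0005, 0.0003, -0.0001, -0.1557, 0.002, 0.0772]
```

Emit:
send_rows:
  moves: "0 0 0 -0.05 0.002 0.025 -1;0 0 0 -0.1 0.002 0.048 -1;0 0 0 -0.157 0.002 0.075 -1;0 0 0 -0.157 0.002 0.075 -1;0 0 0 -0.157 0.002 0.075 -1"

```text
time: 16.75
eef_pos: [0.6108, 0.0247, 0.1766]
tcp_rot: [-0.085, 0.974, 0.017, 0.209]
contact_force: [-0.9, -0.7, -2.3]
opening: 0.45
finger_force: 102.6
```

Run:
```python
from fit import *
s=ctrl.get_state();S,o=frameS();print(S.T@np.array(s['contact_force']))
q=[-.0082,-.0048,np.radians(-11.2)]
for a in((-.1,-.002,.150),(-.1,-.002,.149),(-.072,-.002,.1505),(-.072,-.006,.1505)):print(row(*tcp_for(q,*a)))
```

```text
[-0.98624056 -0.5378182  -2.30717046]
[-0.0004, 0.0002, -0.0001, 0.0013, -0.0005, 0.0013]
[-0.0004, 0.0002, -0.0001, 0.0034, -0.0005, 0.0059]
[-0.0004, 0.0002, -0.0001, -0.1273, 0.0005, 0.0566]
[-0.0004, 0.0002, -0.0001, -0.1274, -0.0195, 0.0567]
```

Emit:
send_rows:
  moves: "0 0 0 -0.05 0 0.022 -1;0 0 0 -0.1 0 0.044 -1;0 0 0 -0.136 0 0.06 -1;0 0 0 -0.136 0 0.06 -1;0 0 0 -0.136 -0.01 0.06 -1;0 0 0 -0.136 -0.015 0.06 -1;0 0 0 -0.136 -0.015 0.06 -1"

```text
time: 17.62
eef_pos: [0.6402, 0.0279, 0.177]
tcp_rot: [-0.086, 0.974, 0.018, 0.21]
contact_force: [1.7, 4.7, -3.0]
opening: 0.445
finger_force: 102.3
```

Run:
```python
from fit import *
s=ctrl.get_state();S,o=frameS();print(S.T@np.array(s['contact_force']))
q=[-.0082,-.0048,np.radians(-11.2)]
for a in((-.07,-.006,.150),(-.07,-.006,.148)):print(row(*tcp_for(q,*a)))
w=shot('wrist','w11');print(widths(w,range(164,176,2)));print(widths(w,range(226,250,4)))
```

```text
[ 2.52392733  4.33058604 -2.99860404]
[-0.0001, 0.0003, -0.0, 0.0002, -0.0098, 0.004]
[-0.0001, 0.0003, -0.0, 0.0043, -0.0098, 0.0131]
[(164, 270, 393, 123, [106, 108, 111]), (166, 270, nan, nan, [107, 110, 108]), (168, 270, nan, nan, [114, 116, 114]), (170, 268, nan, nan, [121, 117, 108]), (172, 280, 359, 79, [125, 106, 81]), (174, 280, 360, 80, [123, 105, 78])]
[(226, 271, 368, 97, [115, 98, 73]), (230, 271, 368, 97, [117, 99, 74]), (234, 269, 369, 100, [115, 98, 73]), (238, 268, 371, 103, [119, 100, 75]), (242, 268, 372, 104, [124, 105, 79]), (246, 269, 371, 102, [125, 105, 79])]
```

Emit:
send_rows:
  moves: "0 0 0 0.001 -0.006 0.006 -1;0 0 0 0.004 -0.012 0.012 -1;0 0 0 0.007 -0.015 0.018 -1;0 0 0 0.007 -0.015 0.018 -1"

```text
time: 18.18
eef_pos: [0.6406, 0.0274, 0.1755]
tcp_rot: [-0.087, 0.974, 0.02, 0.209]
contact_force: [-7.6, 11.6, 7.4]
opening: 0.448
finger_force: 104.0
```

Run:
```python
from fit import *
s=ctrl.get_state();S,o=frameS();print(S.T@np.array(s['contact_force']),S.T@np.array(s['wrist_torque']))
q=[-.0082,-.0048,np.radians(-11.2)]
for a in((-.07,-.006,.150),(-.07,-.006,.148)):print(row(*tcp_for(q,*a)))
```

```text
[-5.38464848 12.75686724  7.35408426] [2.00918981 0.41428152 1.69506369]
[0.0005, 0.0002, 0.0003, -0.0016, -0.0066, -0.0035]
[0.0005, 0.0002, 0.0003, 0.0025, -0.0066, 0.0056]
```

Emit:
send_rows:
  moves: "0 0 0 0 0 0 0.1;0 0 0 0 0.005 -0.005 0.25;0 0 0 0 0.008 -0.01 0.25;0 0 0 0.03 0.008 -0.1 0.25;0 0 0 0.06 0.008 -0.25 0.25;0 0 0 0.09 0.008 -0.45 0.25;0 0 0 0.09 0.008 -0.45 0.25;0 0 0 0.09 0.008 -0.45 0.25"

```text
time: 19.18
eef_pos: [0.5883, 0.0161, 0.2475]
tcp_rot: [-0.085, 0.974, 0.017, 0.21]
contact_force: [0.1, 0.6, -0.2]
opening: 0.628
finger_force: 0.0
```

Run:
```python
from fit import *
w=shot('wrist','w12');S,o=frameS();s=ctrl.get_state();print(s['eef_pos'],s['contact_force'],np.round(s['dq'],2))
im=w['image'].astype(int)
pr=lambda P:proj(w,o+S@np.array(P))[0].round(1)
print({k:pr(v) for k,v in dict(rTR=(-.13,-.0255,.198),rTL=(-.13,.0145,.198),rBR=(-.13,-.0255,.15),rBL=(-.13,.0145,.15),mTR=(-.1,-.0255,.198),mTL=(-.1,.0145,.198),f=(-.126,-.0255,.168),edge=(-.13,.05,.15)).items()})
c=pr((-.13,-.0055,.198));b=pr((-.13,-.0055,.15))
u=int(c[0]);v0=int(min(b[1],c[1]))-20
print('col',u,v0,[im[v,u].tolist() for v in range(v0,int(max(b[1],c[1]))+25,2)])
for x in(-.125,-.105):
  a,e=pr((x,-.0255,.198)),pr((x,.0145,.198));v=int(round(a[1]))
  print(x,v,a[0],[im[v,t].tolist() for t in range(int(a[0])-10,int(a[0])+12,2)],e[0],[im[v,t].tolist() for t in range(int(e[0])-10,int(e[0])+12,2)])
```

```text
[0.5881289  0.01622943 0.24658261] [-0.68455803 -0.13232051  0.41114931] [ 0.    0.02  0.01 -0.    0.    0.  ]
{'rTR': array([291.6, 214.3]), 'rTL': array([350., 214.]), 'rBR': array([295.9, 173.8]), 'rBL': array([345.6, 173.5]), 'mTR': array([294.3, 243.8]), 'mTL': array([347.8, 243.6]), 'f': array([294.8, 191.6]), 'edge': array([389.6, 173.3])}
col 320 153 [[88, 90, 92], [87, 90, 93], [108, 109, 113], [113, 114, 118], [122, 122, 126], [132, 135, 140], [202, 205, 211], [205, 209, 214], [202, 204, 209], [180, 182, 188], [130, 132, 130], [139, 121, 98], [140, 122, 92], [134, 116, 90], [137, 119, 91], [141, 122, 93], [135, 116, 91], [137, 121, 93], [130, 112, 88], [125, 109, 86], [128, 113, 86], [128, 111, 86], [133, 116, 89], [135, 118, 91], [131, 113, 88], [135, 117, 91], [137, 119, 94], [123, 108, 85], [125, 109, 85], [124, 109, 86], [123, 108, 85], [180, 157, 122], [223, 197, 155], [222, 197, 154], [223, 198, 157], [223, 197, 154], [222, 197, 155], [222, 197, 155], [222, 197, 154], [223, 199, 157], [222, 196, 155], [221, 196, 154], [222, 196, 155]]
-0.125 220 292.1 [[216, 219, 216], [218, 220, 217], [215, 218, 216], [213, 216, 213], [215, 219, 216], [215, 216, 212], [222, 197, 156], [223, 197, 155], [222, 197, 155], [223, 197, 157], [222, 198, 156]] 349.6 [[222, 197, 155], [223, 198, 156], [222, 197, 155], [223, 198, 156], [222, 197, 155], [223, 197, 155], [209, 201, 185], [199, 203, 200], [214, 218, 215], [215, 218, 215], [215, 218, 217]]
-0.105 239 293.9 [[210, 213, 211], [216, 219, 216], [215, 218, 216], [214, 218, 215], [214, 217, 216], [216, 220, 217], [220, 202, 172], [222, 196, 155], [223, 197, 155], [222, 197, 155], [222, 196, 156]] 348.1 [[221, 195, 153], [222, 196, 154], [221, 196, 154], [222, 197, 156], [221, 196, 155], [220, 195, 154], [144, 142, 137], [137, 139, 135], [140, 141, 137], [138, 139, 137], [139, 140, 136]]
```

```bash
cat > top.py <<'E'
from fit import *
def top(w,z=.198,s=.00025):
    S,o=frameS();xs=np.arange(-.15,-.06,s);ys=np.arange(-.06,.05,s)
    g=np.array([[x,y,z] for x in xs for y in ys]);p=proj(w,o+g@S.T).astype('f').reshape(len(xs),len(ys),2)
    im=cv2.remap(w['image'],p[...,0],p[...,1],cv2.INTER_LINEAR).astype(int);m=(im[...,0]-im[...,2]>40)
    i0=np.argmin(abs(ys+.0055));rear=[xs[np.argmax((im[:,i,0]>175)&m[:,i])] for i in(i0-50,i0,i0+50)]
    print('rear x',np.round(rear,4))
    L=[]
    for x in np.arange(-.124,-.072,.006):
        k=np.argmin(abs(xs-x));a=i0
        while a>0 and m[k,a]:a-=1
        b=i0
        while b<len(ys)-1 and m[k,b]:b+=1
        L.append((round(x,3),round(ys[a],4),round(ys[b],4)))
    print(L);L=np.array(L)
    for c in(1,2):print('slope deg',np.degrees(np.polyfit(L[:,0],L[:,c],1)[0]))
E
python3 - <<'E'
from top import *
top(load('w12'))
E
```

```text
rear x [-0.129  -0.1292 -0.1292]
[(np.float64(-0.124), np.float64(-0.025), np.float64(0.0153)), (np.float64(-0.118), np.float64(-0.025), np.float64(0.0153)), (np.float64(-0.112), np.float64(-0.025), np.float64(0.0153)), (np.float64(-0.106), np.float64(-0.025), np.float64(0.0155)), (np.float64(-0.1), np.float64(-0.025), np.float64(0.0155)), (np.float64(-0.094), np.float64(-0.025), np.float64(0.0155)), (np.float64(-0.088), np.float64(-0.0247), np.float64(0.0155)), (np.float64(-0.082), np.float64(-0.025), np.float64(-0.0025)), (np.float64(-0.076), np.float64(-0.0252), np.float64(0.0155))]
slope deg -0.03183098861837644
slope deg -8.307888029396926
```

The block lies at y -0.025 to 0.015, parallel to the fence, with its end 9 to 12 mm short of the teeth. To make sure it is flush, I'll nudge its left side gently with closed fingers.

Run:
```python
from fit import *
S,o=frameS();Rl=lean(10.4,35);s=ctrl.get_state();print(S.T@(np.array(s['eef_pos'])-o))
for a in((-.15,.05,.24),(-.08,.05,.176),(-.08,.03,.176),(-.08,.024,.176)):print(a,row(o+S@np.array(a),Rl))
```

```text
[-0.15204787 -0.0065303   0.24658261]
(-0.15, 0.05, 0.24) [-0.0009, -0.03, -0.001, 0.0061, 0.2828, 0.0329]
(-0.08, 0.05, 0.176) [-0.0009, -0.03, -0.001, -0.1819, 0.2861, 0.4682]
(-0.08, 0.03, 0.176) [-0.0009, -0.03, -0.001, -0.1826, 0.1862, 0.4687]
(-0.08, 0.024, 0.176) [-0.0009, -0.03, -0.001, -0.1828, 0.1562, 0.4688]
```

Emit:
send_rows:
  moves: "0 -0.015 0 0.006 0.15 0.03 -1;0 -0.03 -0.001 0.006 0.286 0.03 -1;0 -0.03 -0.001 0.006 0.286 0.03 -1;0 -0.03 -0.001 -0.06 0.286 0.18 -1;0 -0.03 -0.001 -0.12 0.286 0.32 -1;0 -0.03 -0.001 -0.182 0.286 0.468 -1;0 -0.03 -0.001 -0.182 0.286 0.468 -1;0 -0.03 -0.001 -0.182 0.286 0.468 -1"
  newtons: 40

```text
time: 20.23
eef_pos: [0.6495, 0.0844, 0.1775]
tcp_rot: [-0.086, 0.95, 0.024, 0.3]
contact_force: [0.0, -0.2, -0.4]
opening: 0.002
finger_force: 0.0
```

Run:
```python
from fit import *
S,o=frameS();Rl=lean(10.4,35);s=ctrl.get_state();print(S.T@(np.array(s['eef_pos'])-o),s['opening'],s['contact_force'])
for a in((-.08,.05,.176),(-.08,.03,.176),(-.08,.022,.176)):print(a,row(o+S@np.array(a),Rl))
```

```text
[-0.07939009  0.04946161  0.17754489] 0.001986216250886469 [ 0.0181559  -0.22894501 -0.40815498]
(-0.08, 0.05, 0.176) [-0.0009, 0.0002, 0.0001, 0.0069, 0.0027, 0.0046]
(-0.08, 0.03, 0.176) [-0.0009, 0.0002, 0.0001, 0.007, -0.0973, 0.0051]
(-0.08, 0.022, 0.176) [-0.0009, 0.0002, 0.0001, 0.007, -0.1373, 0.0054]
```

Approach the side in small steps until the force rises.

Emit:
send_rows:
  moves: "0 0 0 0 -0.04 0 -1;0 0 0 0 -0.07 0 -1;0 0 0 0 -0.085 0 -1;0 0 0 0 -0.095 0 -1;0 0 0 0 -0.095 0 -1"

```text
time: 20.85
eef_pos: [0.6495, 0.0672, 0.1755]
tcp_rot: [-0.086, 0.951, 0.026, 0.297]
contact_force: [-3.6, 0.5, -4.7]
opening: -0.002
finger_force: 0.0
```

Run:
```python
from fit import *
S,o=frameS();s=ctrl.get_state();print(S.T@(np.array(s['eef_pos'])-o),S.T@np.array(s['contact_force']),S.T@np.array(s['wrist_torque']),np.round(s['dq'],3))
```

```text
[-0.08246628  0.03254597  0.1754869 ] [-3.45367756  1.12762055 -4.65923205] [ 0.1787801   0.96376542 -0.0378418 ] [-0.008  0.007  0.002 -0.012 -0.038  0.002]
```

Emit:
send_rows:
  moves: "0 0 0 0 0 0 -1;0 0 0 0 0 0 -1"

```text
time: 21.1
eef_pos: [0.6499, 0.0661, 0.1747]
tcp_rot: [-0.086, 0.951, 0.025, 0.297]
contact_force: [-6.6, -2.5, -4.7]
opening: 0.003
finger_force: 0.0
```

The force is normal to the gripper's front face, so a strap or lug edge is touching the gripper. Easing back 14 mm before pressing.

Emit:
send_rows:
  moves: "0 0 0 0.03 0.02 0 -1;0 0 0 0.085 0.02 0.04 -1;0 0 0 0.085 0.02 0.045 -1;0 0 0 0.085 0.02 0.045 -1"

```text
time: 21.6
eef_pos: [0.6478, 0.068, 0.1679]
tcp_rot: [-0.086, 0.947, 0.023, 0.308]
contact_force: [-4.0, 0.4, 13.3]
opening: 0.002
finger_force: 2.7
```

Run:
```python
from fit import *
S,o=frameS();s=ctrl.get_state();print(S.T@(np.array(s['eef_pos'])-o),S.T@np.array(s['contact_force']),s['tcp_rot'])
print(row(o+S@np.array([-.095,.030,.174]),lean(10.4,35)))
```

```text
[-0.08399184  0.03361     0.16786329] [-3.86875328  1.07666097 13.26213999] [-0.08633981  0.94730731  0.0226844   0.30763567]
[-0.0016, 0.0026, 0.0005, 0.0266, -0.0185, -0.057]
```

Emit:
send_rows:
  moves: "0 0 0 0.01 0 -0.04 -1;0 0 0 0.02 0 -0.07 -1;0 0 0 0.02 0 -0.07 -1;0 0 0 0.02 0 -0.07 -1"

```text
time: 22.1
eef_pos: [0.6318, 0.0665, 0.169]
tcp_rot: [-0.086, 0.95, 0.025, 0.3]
contact_force: [0.3, 0.4, -0.1]
opening: 0.001
finger_force: 0.0
```

Run:
```python
from fit import *
S,o=frameS();s=ctrl.get_state();print(S.T@(np.array(s['eef_pos'])-o),S.T@np.array(s['contact_force']),s['tcp_rot'])
print(row(o+S@np.array([-.095,.030,.174]),lean(10.4,35)))
```

```text
[-0.10001186  0.03503382  0.1690214 ] [ 0.32626815  0.30916078 -0.12983748] [-0.08594118  0.94966812  0.02452388  0.30023848]
[-0.0009, 0.0002, 0.0001, -0.0348, -0.0252, -0.0058]
```

Emit:
send_rows:
  moves: "0 0 0 -0.02 -0.01 -0.008 -1;0 0 0 -0.02 -0.025 -0.008 -1;0 0 0 -0.02 -0.04 -0.008 -1;0 0 0 -0.02 -0.045 -0.008 -1;0 0 0 -0.02 -0.045 -0.008 -1"

```text
time: 22.72
eef_pos: [0.6362, 0.0588, 0.1737]
tcp_rot: [-0.086, 0.949, 0.025, 0.301]
contact_force: [0.1, 4.2, 1.4]
opening: -0.0
finger_force: 2.3
```

Run:
```python
from fit import *
S,o=frameS();s=ctrl.get_state();print(S.T@(np.array(s['eef_pos'])-o),S.T@np.array(s['contact_force']))
```

```text
[-0.09712022  0.02663062  0.17371416] [0.85833892 4.15501379 1.43287737]
```

Emit:
send_rows:
  moves: "0 0 0 0 -0.008 0 -1;0 0 0 0 -0.016 0 -1;0 0 0 0 -0.022 0 -1;0 0 0 0 -0.022 0 -1"

```text
time: 23.22
eef_pos: [0.6362, 0.058, 0.1746]
tcp_rot: [-0.087, 0.95, 0.028, 0.3]
contact_force: [-4.3, 17.2, 7.3]
opening: -0.0
finger_force: 8.7
```

Run:
```python
from fit import *
S,o=frameS();s=ctrl.get_state();print(S.T@(np.array(s['eef_pos'])-o),S.T@np.array(s['contact_force']))
```

```text
[-0.09719181  0.02589615  0.17459424] [-1.11946074 17.67041572  7.34036514]
```

It is stiff against the fence (17 N). Backing off and re-measuring.

Emit:
send_rows:
  moves: "0 0 0 0 0.05 0 -1;0 0 0 0 0.12 0 -1;0 0 0 0 0.12 -0.15 -1;0 0 0 0.05 0.05 -0.35 -1;0 0 0 0.1 -0.05 -0.5 -1;0 0 0 0.1 -0.12 -0.5 -1;0 0 0 0.1 -0.12 -0.5 -1;0 0 0 0.1 -0.12 -0.5 -1"

```text
time: 24.22
eef_pos: [0.5681, 0.0174, 0.2429]
tcp_rot: [-0.086, 0.95, 0.024, 0.3]
contact_force: [-0.2, 1.2, -0.2]
opening: 0.002
finger_force: 0.0
```

Run:
```python
from top import *
w=shot('wrist','w13');top(w)
# guard foot & fence/table check
S,o=frameS();s=ctrl.get_state();print(S.T@(np.array(s['eef_pos'])-o),s['contact_force'])
n,d=shot('scene','s13'),shot('side','d13')
for nm,c,f0 in(('scene',n,'scene0'),('side',d,'side0')):
    a=load(f0);u=proj(a,o+S@np.array([-.09,-.001,.213]))[0];i,j=int(round(u[1])),int(round(u[0]))
    print(nm,a['image'][i-9:i+7,j].sum(1).tolist(),c['image'][i-9:i+7,j].sum(1).tolist())
    # bystanders: changed pixels
    df=(np.abs(a['image'].astype(int)-c['image']).sum(2)>90)
    for k,P in dict(can=(.449,.064,.11),glue=(.439,-.346,.16),jar=(.543,-.206,.08),red=(.401,-.083,.048),stub=None,batten=None).items():
        if P is None: continue
        q=proj(a,np.array(P))[0].astype(int);print(k,q,df[max(q[1]-8,0):q[1]+9,max(q[0]-8,0):q[0]+9].mean().round(2))
```

```text
rear x [-0.1285 -0.1285 -0.1287]
[(np.float64(-0.124), np.float64(-0.0262), np.float64(0.014)), (np.float64(-0.118), np.float64(-0.0262), np.float64(0.0143)), (np.float64(-0.112), np.float64(-0.0055), np.float64(-0.0055)), (np.float64(-0.106), np.float64(-0.0055), np.float64(-0.0055)), (np.float64(-0.1), np.float64(-0.0055), np.float64(-0.0055)), (np.float64(-0.094), np.float64(-0.0055), np.float64(-0.0055)), (np.float64(-0.088), np.float64(-0.0055), np.float64(-0.0055)), (np.float64(-0.082), np.float64(-0.0055), np.float64(-0.0055)), (np.float64(-0.076), np.float64(-0.0055), np.float64(-0.0055))]
slope deg 23.061551254015637
slope deg -21.86788918082642
[-0.17146536 -0.00149342  0.24287354] [ 0.92166874  0.01080889 -0.48068961]
scene [683, 682, 685, 688, 690, 656, 509, 288, 185, 163, 159, 183, 279, 373, 501, 622] [746, 741, 662, 474, 265, 200, 184, 169, 306, 524, 586, 513, 405, 403, 509, 618]
can [340 215] 0.74
glue [408 116] 0.48
jar [357 146] 0.85
red [376 197] 0.0
side [610, 474, 407, 378, 278, 178, 142, 123, 108, 92, 94, 206, 318, 451, 582, 623] [253, 160, 134, 130, 95, 87, 73, 106, 326, 428, 379, 344, 289, 457, 579, 586]
can [321 236] 0.23
glue [438 201] 0.16
jar [385 207] 0.11
red [367 249] 0.15
```

Emit:
send_rows:
  moves: "0 0 0 0.02 -0.02 -0.1 0.5;0 0 0 0.02 -0.02 -0.1 0.5;0 0 0 0.02 -0.02 -0.1 0.5;0 0 0 0.02 -0.02 -0.1 0.5;0 0 0 0.02 -0.02 -0.1 0.5;0 0 0 0.02 -0.02 -0.1 0.5"

```text
time: 25.12
eef_pos: [0.5545, 0.011, 0.2576]
tcp_rot: [-0.086, 0.95, 0.025, 0.3]
contact_force: [-1.0, -0.3, 0.1]
opening: 0.751
finger_force: 0.0
```

Run:
```python
from top import *
w=shot('wrist','w14');top(w)
print(row((.40,.36,.36),R.from_quat([-.078,.949,.026,.303]).as_matrix()))
```

```text
rear x [-0.1287 -0.1287 -0.129 ]
[(np.float64(-0.124), np.float64(-0.0262), np.float64(0.0143)), (np.float64(-0.118), np.float64(-0.026), np.float64(0.0143)), (np.float64(-0.112), np.float64(-0.026), np.float64(0.0143)), (np.float64(-0.106), np.float64(-0.026), np.float64(0.0145)), (np.float64(-0.1), np.float64(-0.026), np.float64(0.0145)), (np.float64(-0.094), np.float64(-0.0257), np.float64(0.0148)), (np.float64(-0.088), np.float64(-0.026), np.float64(-0.0032)), (np.float64(-0.082), np.float64(-0.0255), np.float64(-0.0025)), (np.float64(-0.076), np.float64(-0.0255), np.float64(-0.0035))]
slope deg 0.7321127382227294
slope deg -24.875917605263233
[0.0004, -0.0009, 0.0025, 0.0681, 1.8524, -0.6848]
```

After the nudge the block sits about 0.7° off the fence line: the rear is touching, the nose is not quite. I'll press once more nearer the middle, leaning more so the gripper clears the lug.

Run:
```python
from fit import *
S,o=frameS();Rl=lean(10.4,50)
for a in((-.16,.055,.235),(-.075,.052,.178)):print(a,row(o+S@np.array(a),Rl))
```

```text
(-0.16, 0.055, 0.235) [-0.0009, -0.0414, 0.0003, -0.0417, 0.3042, 0.1659]
(-0.075, 0.052, 0.178) [-0.0009, -0.0414, 0.0003, -0.2256, 0.2916, 0.6435]
```

Emit:
send_rows:
  moves: "-0.001 -0.02 0 -0.02 0.15 0.05 -1;-0.001 -0.0414 0 -0.042 0.304 0.1 -1;-0.001 -0.0414 0 -0.042 0.304 0.166 -1;-0.001 -0.0414 0 -0.042 0.304 0.166 -1;-0.001 -0.0414 0 -0.1 0.3 0.32 -1;-0.001 -0.0414 0 -0.16 0.295 0.48 -1;-0.001 -0.0414 0 -0.225 0.292 0.64 -1;-0.001 -0.0414 0 -0.225 0.292 0.64 -1;-0.001 -0.0414 0 -0.225 0.292 0.64 -1"

```text
time: 26.3
eef_pos: [0.653, 0.0878, 0.1806]
tcp_rot: [-0.083, 0.903, 0.038, 0.421]
contact_force: [0.2, -0.2, 0.3]
opening: -0.002
finger_force: 0.0
```

Run:
```python
from fit import *
S,o=frameS();s=ctrl.get_state();print(S.T@(np.array(s['eef_pos'])-o),S.T@np.array(s['contact_force']),s['opening'])
print(row(o+S@np.array([-.075,.030,.178]),lean(10.4,50)))
```

```text
[-0.07534666  0.0521388   0.18064848] [ 0.1839533  -0.25392567  0.30096901] -0.0020161261296458236
[0.0, -0.0001, 0.0004, 0.0093, -0.1107, 0.0098]
```

Emit:
send_rows:
  moves: "0 0 0 0.008 -0.05 0.005 -1;0 0 0 0.008 -0.09 0.005 -1;0 0 0 0.008 -0.11 0.005 -1;0 0 0 0.008 -0.12 0.005 -1;0 0 0 0.008 -0.128 0.005 -1;0 0 0 0.008 -0.128 0.005 -1"

```text
time: 27.05
eef_pos: [0.6574, 0.0649, 0.1823]
tcp_rot: [-0.081, 0.905, 0.037, 0.416]
contact_force: [-0.4, 0.2, -0.7]
opening: 0.002
finger_force: 0.0
```

Run:
```python
from fit import *
S,o=frameS();s=ctrl.get_state();print(S.T@(np.array(s['eef_pos'])-o),S.T@np.array(s['contact_force']),s['opening'])
```

```text
[-0.07509319  0.02880499  0.18232316] [-0.31753481  0.30638161 -0.7329082 ] 0.0019473284904300704
```

Emit:
send_rows:
  moves: "0 0 0 0.008 -0.012 0.008 -1;0 0 0 0.008 -0.022 0.008 -1;0 0 0 0.008 -0.032 0.008 -1;0 0 0 0.008 -0.036 0.008 -1;0 0 0 0.008 -0.036 0.008 -1"

```text
time: 27.68
eef_pos: [0.6584, 0.0622, 0.1825]
tcp_rot: [-0.083, 0.906, 0.04, 0.414]
contact_force: [-3.6, 9.2, 3.9]
opening: -0.001
finger_force: 4.9
```

Run:
```python
from fit import *
S,o=frameS();s=ctrl.get_state();print(S.T@(np.array(s['eef_pos'])-o),S.T@np.array(s['contact_force']),s['opening'])
```

```text
[-0.07464486  0.0259942   0.18245234] [-1.82731553  9.72827085  3.88152674] -0.0005040661840521865
```

Emit:
send_rows:
  moves: "0 0 0 0 -0.01 0 -1;0 0 0 0 -0.02 0 -1;0 0 0 0 -0.02 0 -1;0 0 0 0 0.05 0 -1;0 0 0 0 0.14 0 -1;0 0 0 0.05 0.14 -0.2 -1;0 0 0 0.1 0.1 -0.4 0.5;0 0 0 0.15 0 -0.6 0.5;0 0 0 0.15 -0.14 -0.6 0.5;0 0 0 0.15 -0.14 -0.6 0.5;0 0 0 0.15 -0.14 -0.6 0.5"

```text
time: 29.05
eef_pos: [0.5551, 0.0119, 0.2371]
tcp_rot: [-0.081, 0.906, 0.036, 0.414]
contact_force: [0.7, 0.5, -0.2]
opening: 0.749
finger_force: 0.0
```

Run:
```python
from top import *
w=shot('wrist','w15');top(w)
S,o=frameS();s=ctrl.get_state();print(S.T@(np.array(s['eef_pos'])-o))
print(row(o+S@np.array([-.2,-.004,.26]),lean(10.4,30)))
```

```text
rear x [-0.1275 -0.128  -0.1277]
[(np.float64(-0.124), np.float64(-0.0252), np.float64(0.0155)), (np.float64(-0.118), np.float64(-0.0255), np.float64(0.0155)), (np.float64(-0.112), np.float64(-0.0252), np.float64(0.0158)), (np.float64(-0.106), np.float64(-0.025), np.float64(0.0158)), (np.float64(-0.1), np.float64(-0.025), np.float64(0.0158)), (np.float64(-0.094), np.float64(-0.025), np.float64(0.0158)), (np.float64(-0.088), np.float64(-0.025), np.float64(-0.001)), (np.float64(-0.082), np.float64(-0.025), np.float64(0.0158)), (np.float64(-0.076), np.float64(-0.0247), np.float64(0.0173))]
slope deg 0.6207042780583885
slope deg -4.0584510488433345
[-0.18528298 -0.00445653  0.23696762]
[-0.0005, 0.0531, -0.0004, -0.0389, 0.0019, -0.131]
```

```bash
cat > edge.py <<'E'
from top import *
def side_edge(f):
    w=load(f);S,o=frameS();s=.00025
    def grid(xs,ys,z):
        g=np.array([[x,y,z] for x in xs for y in ys]);p=proj(w,o+g@S.T).astype('f').reshape(len(xs),len(ys),2)
        return cv2.remap(w['image'],p[...,0],p[...,1],cv2.INTER_LINEAR).astype(float)
    xs=np.arange(-.124,-.076,.003);ys=np.arange(-.125,-.08,s);im=grid(xs,ys,.15);d=im[...,0]-im[...,2]
    e=np.array([ys[len(ys)-1-np.argmax(r[::-1]>25)] for r in d])
    k=np.polyfit(xs,e,1);print(f,'table right edge slope',np.degrees(k[0]).round(2),'y',e.round(4).min(),e.max())
    ys=np.arange(-.04,-.012,s);im=grid(xs,ys,.198);d=im[...,0]-im[...,2]
    b=np.array([ys[np.argmax(r>35)] for r in d]);k2=np.polyfit(xs,b,1);print('  block right edge slope',np.degrees(k2[0]).round(2),'y at mid',b.mean().round(4),'minus table edge',(b.mean()-e.mean()).round(4))
    # fence right top edge: strongest gradient near y=-.040 at z=.168
    ys=np.arange(-.047,-.033,s);im=grid(xs,ys,.168).sum(2);gr=np.abs(np.gradient(cv2.GaussianBlur(im,(0,0),1.5),axis=1));e3=ys[gr.argmax(1)];print('  fence outer',e3.round(4).tolist(),np.degrees(np.polyfit(xs,e3,1)[0]).round(2))
E
python3 -c "
from edge import *
for f in('w12','w14','w15'):side_edge(f)"
```

```text
w12 table right edge slope 0.53 y -0.102 -0.10149999999999998
  block right edge slope -0.3 y at mid -0.0248 minus table edge 0.0769
  fence outer [-0.0395, -0.0395, -0.0395, -0.0395, -0.0395, -0.0395, -0.0395, -0.0395, -0.0392, -0.0392, -0.0392, -0.0392, -0.0392, -0.0395, -0.0395, -0.0395] 0.18
w14 table right edge slope -0.1 y -0.1022 -0.10149999999999998
  block right edge slope 0.67 y at mid -0.0258 minus table edge 0.076
  fence outer [-0.0395, -0.0395, -0.0395, -0.0395, -0.0395, -0.0395, -0.0395, -0.0395, -0.0395, -0.0392, -0.0395, -0.0395, -0.0395, -0.0395, -0.0395, -0.0392] 0.13
w15 table right edge slope 0.32 y -0.1022 -0.10174999999999998
  block right edge slope 0.72 y at mid -0.025 minus table edge 0.0772
  fence outer [-0.0407, -0.0407, -0.0407, -0.0395, -0.0395, -0.0395, -0.0395, -0.0395, -0.0395, -0.0395, -0.0395, -0.0395, -0.0395, -0.0395, -0.0395, -0.0395] 1.37
```

Pressed twice at a point within its contact length, the block sits at the fence face (y -0.025, fence -0.0255) and its end is 8 to 11 mm short of the teeth. Retreating to check the rest.

Emit:
send_rows:
  moves: "0 0 0 0.05 0 -0.25 1;0 0.03 0 0.05 0.1 -0.5 1;0 0.053 0 0.05 0.4 -0.6 1;0 0.053 0 0.05 0.7 -0.6 1;0 0.053 0 0.05 1 -0.6 1;0 0.053 0 0.05 1 -0.6 1;0 0.053 0 0.05 1 -0.6 1"

```text
time: 29.98
eef_pos: [0.4232, 0.1937, 0.3076]
tcp_rot: [-0.088, 0.962, 0.023, 0.258]
contact_force: [-0.1, -1.4, -0.6]
opening: 0.998
finger_force: 0.0
```

Emit:
send_rows:
  moves: "0 0 0 0.1 0.3 0 1;0 0 0 0.2 0.6 0 1;0 0 0 0.3 1 0 1;0 0 0 0.3 1 0 1;0 0 0 0.3 1 0 1"

```text
time: 30.6
eef_pos: [0.3376, 0.3795, 0.2767]
tcp_rot: [-0.087, 0.962, 0.021, 0.258]
contact_force: [0.4, -0.3, 0.3]
opening: 0.999
finger_force: 0.0
```

Run:
```python
from top import *
S,o=frameS();print(ctrl.get_state()['eef_pos'],ctrl.get_state()['contact_force'])
n,d=shot('scene','s16'),shot('side','d16')
W={'can':(.449,.064,.115),'glue':(.439,-.346,.165),'jar':(.543,-.206,.085)}
for nm,c,f0 in(('scene',n,'scene0'),('side',d,'side0')):
    a=load(f0);u=proj(a,o+S@np.array([-.09,-.001,.213]))[0];i,j=int(round(u[1])),int(round(u[0]))
    print(nm,c['image'][i-9:i+7,j].sum(1).tolist())
    P=dict(can=(341,220),glue=(407,130),jar=(358,152),redA=(376,202),batten=(392,175),stub=(373,126),tape=(438,176),driver=(354,310),redB=(276,336),drill=(205,310)) if nm=='scene' else dict(batten=(401,246),stub=(418,205),glue=(436,217),tape=(438,269),driver=(260,314),redB=(211,287),drill=(172,250))
    for k,(x,y) in P.items():
        t=a['image'][y-11:y+12,x-11:x+12];sr=c['image'][y-17:y+18,x-17:x+18]
        r=cv2.matchTemplate(sr,t,cv2.TM_CCOEFF_NORMED);_,m,_,l=cv2.minMaxLoc(r);print(k,round(m,3),(l[0]-6,l[1]-6),end='; ')
    print()
    fr=proj(c,[o+S@np.array(p) for p in((-.008,.0145,.15),(-.128,.0145,.198),(-.128,-.0255,.198))]);print(fr.round(1).tolist())
```

```text
[0.33757899 0.37949855 0.27673216] [ 0.40267932 -0.27101945  0.31274502]
scene [710, 703, 621, 436, 234, 178, 163, 149, 282, 486, 544, 476, 371, 374, 474, 588]
can 1.0 (0, 0); glue 0.999 (0, 0); jar 1.0 (0, 0); redA 0.999 (0, 0); batten 0.999 (0, 0); stub 0.999 (0, 0); tape 1.0 (0, 0); driver 0.439 (1, 4); redB 0.97 (0, 0); drill 0.999 (0, 0); 
[[262.7, 166.7], [298.2, 169.4], [303.7, 158.9]]
side [271, 172, 135, 121, 99, 93, 82, 118, 345, 454, 402, 359, 309, 479, 600, 608]
batten 0.394 (-6, -2); stub 0.894 (0, 0); glue 0.63 (1, -2); tape 0.25 (-3, -3); driver 0.789 (0, 0); redB 0.996 (0, 0); drill 0.773 (0, 0); 
[[297.5, 175.0], [313.3, 183.9], [323.8, 180.3]]
```

Nothing else has moved, and the guard is still hanging at 0.024. Handing in.

```bash
python3 -c "
from plant import ctrl
print(ctrl.sign_off())"
```

```text
the job is handed in; nothing more can be done
None
```

The job is handed in at about 31 s: the guard hangs on the pawl at the 24 mm notch, and the block is on the table against the fence with its end about 8–11 mm short of the teeth. By my last measurements it is flush to within about 1 mm. On the way the block caught the lift lug and tilted in the grip until I re-levelled it, the gripper also brushed the guard, and I viewed 11 pictures, one over the limit of 10.

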